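# Set the filter sleeves to rinse

### The arm

A 6-joint arm with a two-finger parallel gripper is mounted at the origin on the work surface. World frame = base frame: x ahead of the robot, y to its left, z up, the work surface at z = 0. Lengths are in m, angles in rad, forces in N, time in s.
With the tool pointing down it reaches from about 0.3 to 0.85 m from the base axis. Payload 4.2 kg.
Tool frame: the origin (TCP) lies at the centre of the arm's flange, where the gripper is bolted on; the fingertips stand 191 mm ahead of it and the grasp point (between the pads) lies 172 mm ahead of it; z points along the fingers, x is the direction in which the jaws open and shut, and the axes are right-handed (so a half turn about z gives the same grasp; the last joint's range is limited). The gripper opens to 91 mm and grips with 3 to 60 N. Pads are 32 mm wide; open, the fingers measure 118 mm over their backs; the gripper's body (76 mm by 178 mm) begins 60 mm behind the grasp point.
Start: joints at [-1.131, 0.32, 1.565, -0, 1.257, -0.02], TCP at [0.255, -0.515, 0.405] pointing down, gripper open.
Joint ranges: [-3.11, 3.11], [-0.84, 2.01], [0.21, 2.61], [-1.34, 4.49], [0.05, 2.63], [-2.56, 2.56]. Speed limits (rad/s): [2.57, 2.57, 3.14, 3.14, 3.14, 3.14].

### API

Orientations are given as a rotation vector (axis times angle).
In Python, from workcell import manip gives the robot as it stands. The module is installed in compiled form; this text tells all that it offers.
- The arm moves only by the tool jog_arm, never from a script. Its argument "increments" is a list of rows, each a list of 3 entries, a list of its own where there are three numbers: the shift along the tool's x, y, z in cm, then the turn, a rotation vector about the tool's x, y, z in degrees, then the gripper command: -1 is shut, 1 is fully open, values between are in proportion. In form: [[[dx, dy, dz], [rx, ry, rz], gripper], ...]. A call has exactly 5 rows; each row shifts and turns the commanded pose from where the row before left it, along the tool's axes as they then stand; what a row does not reach is not made up. A row lasts 1/12 s, in which the tool goes at most 41.7 mm and 7.16 degrees, less where a joint would pass 70% of its speed; a pose out of reach is approached as far as the arm can. A call is refused whole if a number of a shift passes 4.17 or a number of a turn 7.16, either way. A call with a gripper value outside its range is refused whole. The fingers move at their own pace and stop on an object; "grip_force" is the grip in N (left out, the last holds). Time passes only in rows, so rows that do not move let the fingers close, or fill a call up. It gives the time, the measured TCP pose, the force and the opening at its end, in the units of the state.
- manip.observe(): the state, without advancing time (a new reading comes with each control period).
- manip.read_camera(name): name is "side" or "top"; returns the picture (480x640x3 uint8, red, green, blue); there is no depth.
- manip.camera_params(name): a dict with "mtx" (3x3 intrinsics, pixels), "cam_to_world" (4x4, takes a point from camera to world coordinates). Camera axes: x right, y down, z forward; pixel columns grow to the right and rows downward; lengths in m; the calibration is good to about 2 mm. A picture is of the moment at which its call begins. camera_params takes no time and is no camera call.
- manip.finish_job(): hands the job in, once; it reports no verdict.
The state is a dict: "t": time; "qpos": joint angles; "joint_vel": joint speeds; "effort": joint torques, N m; "position": TCP position; "tool_rot": TCP orientation; "force": force on the tool from outside, world axes, zero at the start; "wrist_torque": the same for the moment, N m; "finger_gap": opening from 0.0 (shut) to 1.0 (fully open).
Only numpy, scipy, OpenCV 4.12 (cv2) and the standard library are available. Lean on these libraries where they do the work, as an engineer would, in place of code of your own. Each camera call takes 0.05 s, during which the arm holds its last target. There are 200 camera calls.

### The job

Set the strainer sleeves that stand on the draining sheet to rinse on the rinse pan: turn the red drain plug anticlockwise to its stop and lift it out, and push every sleeve fully home on a spigot of its own, taking orange blanking caps off to make room, but in the end no spigot may be left open; the plug and the caps you take off go in the white parts tray. Only when all that is done open the water: lift the blue pull of the slide valve over its ridge, slide it to the far end and let it drop there. Leave the glasses and the jar where they stand.

Things in the scene. Friction and masses are not known exactly. Their poses are not given: they have to be found in the camera images.
- pan: Fixed aluminium rinse pan, 200 (x) x 300 (y) mm; origin at the centre of its underside, table height. Deck at z = 55 mm, a rim 4 mm wide rises to 67 mm round the edge. In its frame: four spigots on the -y part, the drain well at (0, +35) mm, the slide valve at y = +110 mm with its travel along x. Its position and yaw vary.
- spigot1 (a point): Centre of the seat of spigot 1, at (-38, -105) mm in the pan's frame, z = 59 mm (axes parallel to the pan's). A brass spigot 25 mm in diameter rises 38 mm above the seat, straight for 28 mm, then tapering to 14 mm at its tip. The dark seat round its foot is 42 mm in diameter. Fixed to the pan.
- spigot2 (a point): Centre of the seat of spigot 2, at (38, -105) mm in the pan's frame, z = 59 mm (axes parallel to the pan's). A brass spigot 25 mm in diameter rises 38 mm above the seat, straight for 28 mm, then tapering to 14 mm at its tip. The dark seat round its foot is 42 mm in diameter. Fixed to the pan.
- spigot3 (a point): Centre of the seat of spigot 3, at (-38, -30) mm in the pan's frame, z = 59 mm (axes parallel to the pan's). A brass spigot 25 mm in diameter rises 38 mm above the seat, straight for 28 mm, then tapering to 14 mm at its tip. The dark seat round its foot is 42 mm in diameter. Fixed to the pan.
- spigot4 (a point): Centre of the seat of spigot 4, at (38, -30) mm in the pan's frame, z = 59 mm (axes parallel to the pan's). A brass spigot 25 mm in diameter rises 38 mm above the seat, straight for 28 mm, then tapering to 14 mm at its tip. The dark seat round its foot is 42 mm in diameter. Fixed to the pan.
- well (a point): Centre of the drain well's mouth, at deck height. A keyhole: a 34 mm hole with a slot 13 mm wide, 54 mm long along the pan's x, in a flange 15 mm thick. The locked plug can rise 3 mm only and has 2 mm of sideways play. Turned anticlockwise (from above) it meets a stop when its bar lies along the pan's x (at most 0.07 rad past); then it lifts out, 24 mm to clear the deck.
- plug: Loose drain plug, about 0.2 kg; origin at the centre of the stem's lower end, z up. Stem 30 mm thick, 24 mm long; two lugs at its end along the plug's x, 48 mm over both; grey cap 56 mm in diameter, z = 24 to 30 mm; red grip bar along the plug's x, 46 x 12 mm, z = 30 to 56 mm. It starts locked in the well, its x 0.95 to 1.3 rad clockwise of the pan's x, and turns freely.
- sleeve_a: Loose stainless strainer sleeve with green ends, standing at first on a fixed flat sheet 270 x 130 mm, 4 mm thick: an open tube 48 mm in outer diameter, 28 mm in bore, 52 mm long, about 0.12 kg, the same either way up; origin at the centre of its lower end, z along the tube. Two or three sleeves are present; an absent one reads None.
- sleeve_b: Loose stainless strainer sleeve with green ends, standing at first on a fixed flat sheet 270 x 130 mm, 4 mm thick: an open tube 48 mm in outer diameter, 28 mm in bore, 52 mm long, about 0.12 kg, the same either way up; origin at the centre of its lower end, z along the tube. Two or three sleeves are present; an absent one reads None.
- sleeve_c: Loose stainless strainer sleeve with green ends, standing at first on a fixed flat sheet 270 x 130 mm, 4 mm thick: an open tube 48 mm in outer diameter, 28 mm in bore, 52 mm long, about 0.12 kg, the same either way up; origin at the centre of its lower end, z along the tube. Two or three sleeves are present; an absent one reads None.
- sleeve_a_mid (a point): Centre of sleeve_a, half way along its axis (26 mm from either end). Fully home on a spigot it is 26 mm above the spigot's point.
- sleeve_b_mid (a point): Centre of sleeve_b, half way along its axis (26 mm from either end). Fully home on a spigot it is 26 mm above the spigot's point.
- sleeve_c_mid (a point): Centre of sleeve_c, half way along its axis (26 mm from either end). Fully home on a spigot it is 26 mm above the spigot's point.
- cap_a: Loose orange blanking cap, a round cup upside down: 36 mm in outer diameter, 28 mm in bore, 46 mm high, top 4 mm thick, about 0.06 kg; origin at the centre of its open lower end, z up. At the start it stands fully home over a spigot, its origin at the spigot's point. Three or four caps are present, so at most one spigot is bare; an absent one reads None.
- cap_b: Loose orange blanking cap, a round cup upside down: 36 mm in outer diameter, 28 mm in bore, 46 mm high, top 4 mm thick, about 0.06 kg; origin at the centre of its open lower end, z up. At the start it stands fully home over a spigot, its origin at the spigot's point. Three or four caps are present, so at most one spigot is bare; an absent one reads None.
- cap_c: Loose orange blanking cap, a round cup upside down: 36 mm in outer diameter, 28 mm in bore, 46 mm high, top 4 mm thick, about 0.06 kg; origin at the centre of its open lower end, z up. At the start it stands fully home over a spigot, its origin at the spigot's point. Three or four caps are present, so at most one spigot is bare; an absent one reads None.
- cap_d: Loose orange blanking cap, a round cup upside down: 36 mm in outer diameter, 28 mm in bore, 46 mm high, top 4 mm thick, about 0.06 kg; origin at the centre of its open lower end, z up. At the start it stands fully home over a spigot, its origin at the spigot's point. Three or four caps are present, so at most one spigot is bare; an absent one reads None.
- parts_tray: Fixed white plastic tray for parts, empty at first, 170 (x) x 150 (y) mm outside, walls 4 mm thick and 30 mm high, floor 4 mm; origin at the centre of its underside. Position and yaw vary.
- feed_slide (a joint): Travel of the slide valve along the pan's +x, m: 0 = closed (the end towards the pan's -x), 0.056 = fully open. About 2 N of friction. A yellow ridge 8 mm high stops it about 4 mm from closed unless the pull is raised; with the pull raised 10 to 16 mm it slides freely, and past 0.027 the pull may drop again.
- feed_lift (a joint): Height of the blue pull above its lowest position, m: 0 = down, 0.016 = as high as it goes. Takes 2 to 4 N to lift and falls back by itself.
- feed_tab (a point): Centre of the top of the blue pull, a tab 42 mm long (pan's x), 12 mm wide (pan's y) and 28 mm high above the slide; its top is 112 mm above the table when down. Moves with the slide and with the pull. Beside the tab, the valve's top face is 30 mm below the tab's top.
- glass_a: Loose tumbler standing mouth down, 74 mm in diameter, 85 mm high; origin at the centre of its underside. To be left alone.
- glass_b: Like glass_a. To be left alone.
- jar: Loose amber jar with a white lid, 104 mm in diameter, 144 mm high; origin at the centre of its underside. To be left alone.
Things that resemble listed ones, but are neither listed nor needed, are in the scene too. What is shaped like the cap_c but purple is not meant. There is more than one size of the parts_tray; the job needs the larger.

How it is judged:
By the outcome, as a careful person would: the job done as asked, in the order asked, and still so for the second after the job is handed in, with the robot touching nothing.
Of cap_a, cap_b, cap_c, cap_d only 3 to 4 are there at a start; the rules pass over those that are not, and their reading is None.
Of sleeve_a, sleeve_b, sleeve_c only 2 to 3 are there at a start; the rules pass over those that are not, and their reading is None.
At some moment in a run one of sleeve_a, sleeve_b, sleeve_c may be knocked a few centimetres aside while the robot is not near it.
It also fails if it takes over 210 s, if anything falls off the work surface, if the arm or the gripper's body presses on something with over 40 N, if the wrist force passes 120 N, or if a joint passes its speed limit or range.

## Working session

There is one attempt and no reset: what is moved stays moved. The work goes in short steps, Python scripts to look and compute and a tool call to move; the robot and the scene stay as the last step left them, time stands still between calls to the robot, and variables do not carry over. Pictures are saved under pics/ and viewed, about 12 in all and at most 16, crops included, and the job is handed in when it is done.

Besides the shell and the picture viewer there is one more tool, called by a JSON object that holds its "fn" and its "kwargs". jog_arm: Moves the arm, as the interface text tells. Its arguments: {"type":"object","properties":{"increments":{"type":"array","items":{"type":"array"}},"grip_force":{"type":"number"}},"required":["increments"]}

```bash
mkdir -p pics
python3 - <<'E'
from workcell import manip
import cv2, numpy as np
print(manip.observe())
for n in("top","side"):
    im=manip.read_camera(n); cv2.imwrite(f"pics/{n}0.png",im[:,:,::-1]); p=manip.camera_params(n); print(n,p["mtx"].round(2).tolist(),p["cam_to_world"].round(4).tolist())
E
```

```text
{'t': 0.0, 'qpos': array([-1.13098046e+00,  3.20301476e-01,  1.56565484e+00, -4.40032915e-05,
        1.25739830e+00, -2.00086745e-02]), 'joint_vel': array([-1.03081527e-03, -3.11535793e-05, -7.34711683e-04, -1.21661542e-03,
        3.25677083e-04, -3.61637631e-04]), 'effort': array([-1.44460901e-03, -4.12458050e+01, -2.31980413e+01,  7.26310839e-02,
        4.59195999e-02, -1.58271914e-04]), 'position': array([ 0.25510228, -0.51513448,  0.40392388]), 'tool_rot': array([-2.66846187e+00,  1.65623255e+00,  2.35696157e-03]), 'force': array([ 0.48875403, -1.03077656, -0.18337872]), 'wrist_torque': array([ 0.02813676,  0.00378557, -0.08290043]), 'finger_gap': 0.9992121187734898}
top [[545.6, 0.0, 323.03], [0.0, 545.6, 236.61], [0.0, 0.0, 1.0]] [[-0.0083, -0.9847, 0.1743, 0.2462], [-0.9999, 0.0104, 0.0112, 0.0053], [-0.0129, -0.1742, -0.9846, 1.7749], [0.0, 0.0, 0.0, 1.0]]
side [[462.15, 0.0, 322.35], [0.0, 462.15, 243.09], [0.0, 0.0, 1.0]] [[0.9495, -0.2171, 0.2265, 0.2755], [-0.3137, -0.6547, 0.6877, -0.849], [-0.001, -0.724, -0.6898, 0.9782], [0.0, 0.0, 0.0, 1.0]]
```

View pics/top0.png

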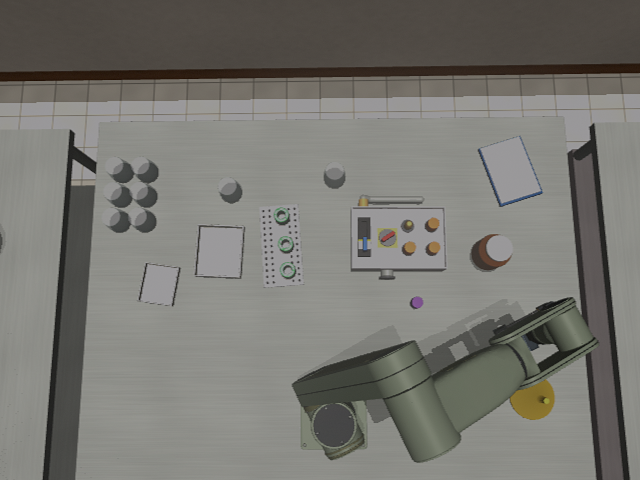

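View pics/side0.png

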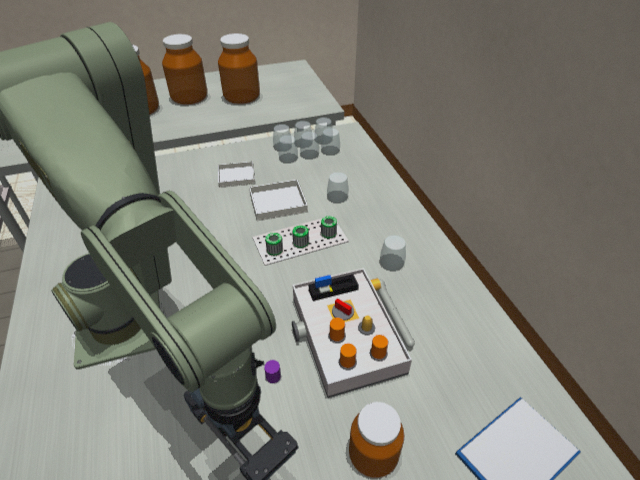

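The top view shows three green sleeves at about (281,215), (286,244) and (288,271). Orange caps are at (409,248), (433,248) and (433,225), and the bare brass spigot is at (408,225). The red bar is at (388,238), the blue pull at (364,243) and the large tray at (220,251). The side view agrees.

```bash
cat > h.py <<'E'
from workcell import manip
import cv2, numpy as np
from scipy.spatial.transform import Rotation as R
P={n:manip.camera_params(n) for n in("top","side")}
def ray(n,uv):
    M=P[n]["cam_to_world"]; d=M[:3,:3]@np.linalg.solve(P[n]["mtx"],[*uv,1]); return M[:3,3],d/np.linalg.norm(d)
def plane(n,uv,z):
    o,d=ray(n,uv); return o+d*(z-o[2])/d[2]
def tri(a,b):
    A=np.zeros((3,3));B=np.zeros(3)
    for o,d in(ray("top",a),ray("side",b)):
        Q=np.eye(3)-np.outer(d,d);A+=Q;B+=Q@o
    return np.linalg.solve(A,B)
def proj(n,p):
    q=P[n]["mtx"]@np.linalg.inv(P[n]["cam_to_world"])[:3]@[*p,1]; return q[:2]/q[2]
def shot(n,name=None):
    im=manip.read_camera(n)
    if name: cv2.imwrite(f"pics/{name}.png",im[:,:,::-1])
    return im,cv2.cvtColor(im,cv2.COLOR_RGB2HSV)
C=dict(orange=((6,150,90),(17,255,255)),green=((50,90,30),(88,255,255)),red=((172,140,60),(180,255,255)),red2=((0,170,60),(4,255,255)),blue=((102,140,60),(122,255,255)))
def blobs(hsv,c,roi,amin=12,close=0):
    m=cv2.inRange(hsv,*map(np.array,C[c]))
    if c=="red": m|=cv2.inRange(hsv,*map(np.array,C["red2"]))
    k=np.zeros_like(m);u0,v0,u1,v1=roi;k[v0:v1,u0:u1]=255;m&=k
    if close:m=cv2.morphologyEx(m,cv2.MORPH_CLOSE,np.ones((close,close)))
    out=[]
    for q in cv2.findContours(m,cv2.RETR_EXTERNAL,cv2.CHAIN_APPROX_NONE)[0]:
        hcx=cv2.convexHull(q);M=cv2.moments(hcx)
        if M["m00"]>=amin: out.append((M["m10"]/M["m00"],M["m01"]/M["m00"],M["m00"],cv2.minAreaRect(q)))
    return out
def pose():
    s=manip.observe();r=R.from_rotvec(s["tool_rot"]);m=r.as_matrix();g=s["position"]+.172*m[:,2]
    return s,r,g
def go(x,y,z,yaw):  # grasp point target, tool x at world yaw, tool down: total shift (tool axes, cm), turn (deg)
    s,r,g=pose();c,n=np.cos(yaw),np.sin(yaw)
    T=np.array([[c,n,0],[n,-c,0],[0,0,-1]]);m=r.as_matrix()
    rv=np.degrees((r.inv()*R.from_matrix(T)).as_rotvec())
    d=np.array([x,y,z])-g
    print("shift if moved before turn",(m.T@d*100).round(2),"; after turn",(T.T@d*100).round(2),"; turn",rv.round(2),"t",round(s["t"],2))
E
python3 - <<'E'
from h import *
t,th=shot("top");s,sh=shot("side")
for n,h,rois in(("top",th,dict(orange=(350,200,450,275),green=(255,200,305,290),red=(375,225,402,252),blue=(352,215,372,262))),("side",sh,dict(orange=(320,300,400,375),green=(250,205,350,260),red=(325,295,360,325),blue=(305,270,345,300)))):
    for c,r in rois.items():
        for b in blobs(h,c,r,close=9 if c=="green" and n=="side" else 3):
            z=dict(orange=.082,green=.030,red=.074,blue=.1)[c]
            print(n,c,np.round(b[:3],1),plane(n,b[:2],z).round(4),np.round(b[3][1],1),round(b[3][2]))
# tray, pan whites (top)
g=cv2.cvtColor(t,cv2.COLOR_RGB2GRAY)
m=(cv2.inRange(th,(0,0,200),(180,30,255)))
for q in cv2.findContours(m,cv2.RETR_EXTERNAL,cv2.CHAIN_APPROX_NONE)[0]:
    a=cv2.contourArea(q)
    if 300<a<20000:
        r=cv2.minAreaRect(q);print("white",round(a),np.round(r[0],1),np.round(r[1],1),round(r[2],1),plane("top",r[0],.004).round(3))
big=cv2.resize(t[195:285,340:460],None,fx=6,fy=6,interpolation=cv2.INTER_CUBIC);cv2.imwrite("pics/z1.png",big[:,:,::-1])
E
```

```text
side orange [347.8 355.2 285. ] [ 0.5096 -0.3192  0.082 ] [23. 14.] 90
side orange [379.2 346.2 292. ] [ 0.5858 -0.3196  0.082 ] [23. 15.] 90
side orange [336.9 328.8 276. ] [ 0.5104 -0.2439  0.082 ] [22. 14.] 90
side green [273.  243.1 260. ] [0.4474 0.1425 0.03  ] [21. 15.] 90
side green [300.6 236.1 284.5] [0.5339 0.1462 0.03  ] [21. 15.] 90
side green [328.3 226.6 270.5] [0.6275 0.1606 0.03  ] [22. 15.] 90
side red [342.5 306.4 132.5] [ 0.5484 -0.1795  0.074 ] [18.5  8.3] 32
side blue [322.9 281.  146.5] [ 0.5213 -0.1063  0.1   ] [ 9.5 17. ] 76
```

View pics/z1.png

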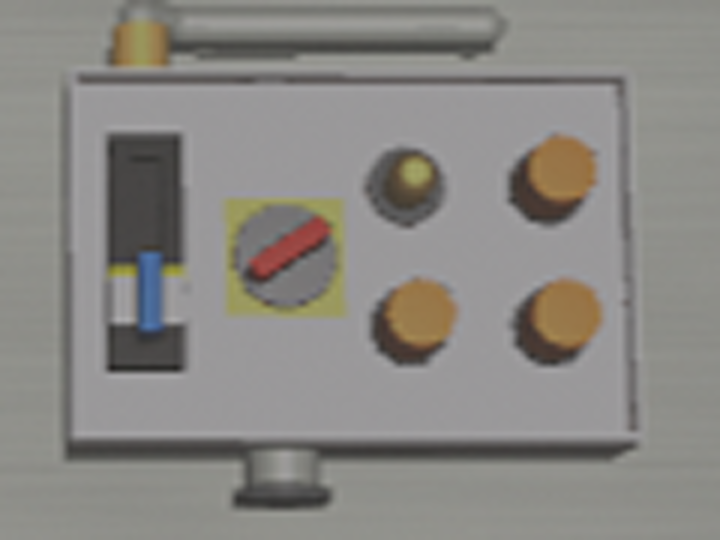

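The crop shows caps with their top faces at about (560,168), (421,312) and (565,313). The bare spigot is at (408,185), the red bar runs from (250,272) to (326,226), and the blue pull is at (149,290). My colour thresholds missed everything in the top image because it is duller, so I'll relax them.

```bash
sed -i 's/^C=.*/C=dict(orange=((6,90,110),(20,255,255)),green=((50,50,30),(88,255,255)),red=((172,110,60),(180,255,255)),red2=((0,110,60),(4,255,255)),blue=((100,90,60),(122,255,255)))/' h.py
python3 - <<'E'
from h import *
t,th=shot("top")
Z=dict(orange=.105,green=.030,red=.087,blue=.112)
for c,r in dict(orange=(350,206,450,275),green=(255,200,305,290),red=(375,225,402,252),blue=(352,215,372,262)).items():
    for b in blobs(th,c,r,close=5 if c=="green" else 0,amin=8):
        pts=np.array([plane("top",p,Z[c])[:2] for p in cv2.boxPoints(b[3])])
        print(c,np.round(b[:3],1),plane("top",b[:2],Z[c]).round(4),"rect",plane("top",b[3][0],Z[c]).round(4)[:2],np.linalg.norm(np.diff(pts,axis=0),axis=1).round(3)[:2],round(b[3][2]))
print(th[250,220],th[240,440],th[285,160])
m=cv2.inRange(th,(0,0,int(th[250,220][2])-15),(180,40,255))
for q in cv2.findContours(m,cv2.RETR_EXTERNAL,cv2.CHAIN_APPROX_NONE)[0]:
    a=cv2.contourArea(q);r=cv2.minAreaRect(q)
    if 500<a<20000 and r[0][1]<320 and r[0][1]>180: print("white",round(a),np.round(r[0],1),np.round(r[1],1),round(r[2],1),plane("top",r[0],.004).round(3))
s,sh=shot("side")
m=cv2.inRange(sh,(18,110,90),(32,255,255))[310:335,355:380]
vs,us=np.nonzero(m);print("side spigot brass",us.min()+355,us.max()+355,vs.min()+310,vs.max()+310, us.mean()+355)
E
```

```text
orange [434.  246.8  84.5] [ 0.5062 -0.3182  0.105 ] rect [ 0.5057 -0.3183] [0.031 0.031] 90
orange [409.7 246.8  84. ] [ 0.5069 -0.2433  0.105 ] rect [ 0.5072 -0.2435] [0.031 0.033] 45
orange [433.1 222.8  82. ] [ 0.5819 -0.3189  0.105 ] rect [ 0.5813 -0.3185] [0.031 0.032] 90
green [287.1 269.5 172.5] [0.449  0.1417 0.03  ] rect [0.4489 0.142 ] [0.045 0.048] 90
green [285.1 243.2 165.5] [0.5347 0.1485 0.03  ] rect [0.5354 0.1487] [0.046 0.046] 90
green [280.9 214.4 159.5] [0.6303 0.1625 0.03  ] rect [0.6318 0.1622] [0.046 0.047] 90
red [387.8 235.8  42.5] [ 0.5455 -0.1788  0.087 ] rect [ 0.5447 -0.1784] [0.044 0.011] 56
blue [364.5 243.   36. ] [ 0.5193 -0.1036  0.112 ] rect [ 0.5193 -0.1036] [0.009 0.038] 90
[135   3 155] [150   3 154] [150   3 155]
side spigot brass 355 371 311 330 365.3706293706294
```

The fits agree: pan yaw is about -0.5°, the caps are 75 to 76 mm apart, and the predicted well (.547,-.179) matches the red bar. First move: go over the plug and turn to the bar.

{"fn": "jog_arm", "kwargs": {"increments": [[[-1.15,-2.73,0],[0,0,0],-0.1],[[-1.15,-2.73,0],[0,0,0],-0.1],[[-1.15,-2.73,0],[0,0,0],-0.1],[[-1.15,-2.73,0],[0,0,0],-0.1],[[-1.15,-2.73,0],[0,0,0],-0.1]], "grip_force": 35}}

```text
t: 0.72
position: [0.3526, -0.4021, 0.4047]
tool_rot: [-2.669, 1.657, -0.0]
force: [0.6, 0.1, 0.9]
finger_gap: 0.665
```

{"fn": "jog_arm", "kwargs": {"increments": [[[-1.15,-2.73,0],[0,0,0],-0.1],[[-1.15,-2.73,0],[0,0,0],-0.1],[[-1.15,-2.73,0],[0,0,0],-0.1],[[-1.15,-2.73,0],[0,0,0],-0.1],[[-1.15,-2.73,0],[0,0,0],-0.1]]}}

```text
t: 1.13
position: [0.4495, -0.2898, 0.4048]
tool_rot: [2.669, -1.657, 0.0]
force: [1.3, -0.1, 0.1]
finger_gap: 0.449
```

{"fn": "jog_arm", "kwargs": {"increments": [[[-1.15,-2.73,0],[0,0,0],-0.1],[[-1.15,-2.73,0],[0,0,0],-0.1],[[-1.15,-2.73,0],[0,0,0],-0.1],[[-1.15,-2.73,0],[0,0,0],-0.1],[[-1.15,-2.73,0],[0,0,0],-0.1]]}}

```text
t: 1.55
position: [0.5464, -0.1777, 0.4048]
tool_rot: [2.669, -1.657, 0.0]
force: [0.5, -0.7, -0.1]
finger_gap: 0.451
```

{"fn": "jog_arm", "kwargs": {"increments": [[[0,0,0],[0,0,-6.4],-0.1],[[0,0,0],[0,0,-6.4],-0.1],[[0,0,0],[0,0,-6.4],-0.1],[[0,0,0],[0,0,-6.4],-0.1],[[0,0,0],[0,0,-6.4],-0.1]]}}

```text
t: 1.97
position: [0.5456, -0.1788, 0.4046]
tool_rot: [3.025, -0.848, -0.0]
force: [0.2, 0.2, 0.2]
finger_gap: 0.452
```

{"fn": "jog_arm", "kwargs": {"increments": [[[0,0,0],[0,0,-6.4],-0.1],[[0,0,0],[0,0,-6.4],-0.1],[[0,0,0],[0,0,-6.4],-0.1],[[0,0,0],[0,0,-6.4],-0.1],[[0,0,0],[0,0,-6.4],-0.1]]}}

```text
t: 2.38
position: [0.5455, -0.1789, 0.4047]
tool_rot: [-3.142, -0.018, 0.0]
force: [1.5, 0.8, -0.1]
finger_gap: 0.451
```

{"fn": "jog_arm", "kwargs": {"increments": [[[0,0,0],[0,0,-6.4],-0.1],[[0,0,0],[0,0,-6.4],-0.1],[[0,0,0],[0,0,-6.4],-0.1],[[0,0,0],[0,0,-6.4],-0.1],[[0,0,0],[0,0,-6.4],-0.1]]}}

```text
t: 2.8
position: [0.5455, -0.179, 0.4047]
tool_rot: [-3.015, -0.883, 0.0]
force: [0.3, 0.2, 0.2]
finger_gap: 0.45
```

Run:
```python
from h import *
s,r,g=pose();print(g.round(4),s["qpos"].round(2),s["finger_gap"]);go(.5468,-.179,.083,np.radians(32.5))
```

```text
[ 0.5455 -0.179   0.2327] [-0.34  0.32  1.57 -0.    1.26 -0.91] 0.44956366496897987
shift if moved before turn [ 0.11  0.07 14.97] ; after turn [ 0.11  0.07 14.97] ; turn [-0.    0.01  0.16] t 2.8
```

{"fn": "jog_arm", "kwargs": {"increments": [[[0.1,0.07,3.2],[0,0,0],-0.1],[[0,0,3.2],[0,0,0],-0.1],[[0,0,3.2],[0,0,0],-0.1],[[0,0,3.2],[0,0,0],-0.1],[[0,0,2.0],[0,0,0],-0.1]]}}

```text
t: 3.22
position: [0.5458, -0.1787, 0.2536]
tool_rot: [-3.015, -0.874, 0.006]
force: [-0.1, 0.5, -0.1]
finger_gap: 0.447
```

{"fn": "jog_arm", "kwargs": {"increments": [[[0,0,0],[0,0,0],-1],[[0,0,0],[0,0,0],-1],[[0,0,0],[0,0,0],-1],[[0,0,0],[0,0,0],-1],[[0,0,0],[0,0,0],-1]]}}

```text
t: 3.63
position: [0.5471, -0.1791, 0.2576]
tool_rot: [3.016, 0.875, 0.003]
force: [0.0, 1.1, 0.8]
finger_gap: 0.132
```

Run:
```python
from h import *
s,r,g=pose();print(g.round(4),s["force"],s["wrist_torque"],s["finger_gap"]*91)
s=shot("side")[0];cv2.imwrite("pics/p1.png",cv2.resize(s[240:400,270:430],None,fx=3.5,fy=3.5)[:,:,::-1])
```

```text
[ 0.5474 -0.1791  0.0856] [0.00460372 1.13471953 0.76320865] [ 0.09462713 -0.17017807  0.03287721] 11.986700776541317
```

View pics/p1.png

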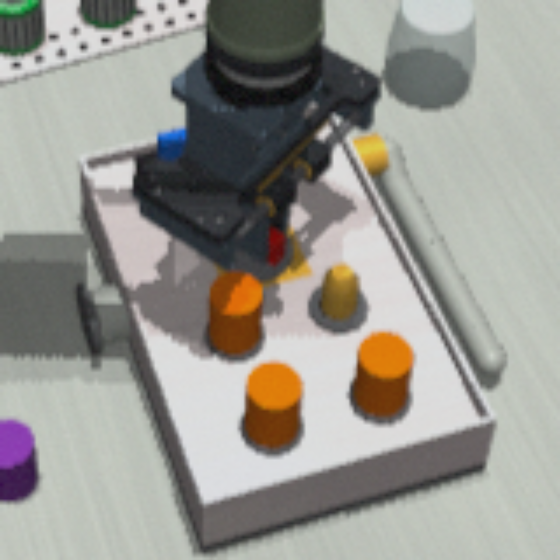

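The jaws hold the red bar (gap 12 mm, and red is visible between the fingers at about (275,245)). Turn anticlockwise.

{"fn": "jog_arm", "kwargs": {"increments": [[[0,0,0],[0,0,-5.5],-1],[[0,0,0],[0,0,-5.5],-1],[[0,0,0],[0,0,-5.5],-1],[[0,0,0],[0,0,-5.5],-1],[[0,0,0],[0,0,-5.5],-1]]}}

```text
t: 4.1
position: [0.5469, -0.1791, 0.2576]
tool_rot: [2.718, 1.573, 0.001]
force: [-0.6, 0.3, 2.5]
finger_gap: 0.127
```

{"fn": "jog_arm", "kwargs": {"increments": [[[0,0,0],[0,0,-5.5],-1],[[0,0,0],[0,0,-5.5],-1],[[0,0,0],[0,0,-5.5],-1],[[0,0,0],[0,0,-5.5],-1],[[0,0,0],[0,0,-5.5],-1]]}}

```text
t: 4.52
position: [0.5469, -0.179, 0.2576]
tool_rot: [2.267, 2.174, 0.001]
force: [-0.4, -0.0, 1.6]
finger_gap: 0.13
```

{"fn": "jog_arm", "kwargs": {"increments": [[[0,0,0],[0,0,-1.2],-1],[[0,0,0],[0,0,-1.2],-1],[[0,0,0],[0,0,-1.2],-1],[[0,0,0],[0,0,0],-1],[[0,0,0],[0,0,0],-1]]}}

```text
t: 4.93
position: [0.5469, -0.1789, 0.2576]
tool_rot: [2.203, 2.238, 0.001]
force: [-0.2, 1.6, 6.4]
finger_gap: 0.132
```

Run:
```python
from h import *
s,r,g=pose();m=r.as_matrix();print(g.round(4),s["force"],s["wrist_torque"],s["finger_gap"]*91,np.degrees(np.arctan2(m[1,0],m[0,0])))
```

```text
[ 0.5471 -0.1789  0.0856] [-0.23189174  1.55903188  6.42623112] [ 0.4128016  -0.07342486 -0.06285352] 11.968993828405006 90.90273179718452
```

{"fn": "jog_arm", "kwargs": {"increments": [[[0,0,0],[0,0,-0.8],-1],[[0,0,0],[0,0,-0.8],-1],[[0,0,0],[0,0,-0.8],-1],[[0,0,0],[0,0,-0.8],-1],[[0,0,0],[0,0,0],-1]]}}

```text
t: 5.35
position: [0.5468, -0.1784, 0.2576]
tool_rot: [-2.142, -2.297, -0.003]
force: [-1.3, 3.7, 6.2]
finger_gap: 0.132
```

Run:
```python
from h import *
s,r,g=pose();m=r.as_matrix();print(g.round(4),s["force"],s["wrist_torque"],s["finger_gap"]*91,np.degrees(np.arctan2(m[1,0],m[0,0])))
```

```text
[ 0.5469 -0.178   0.0856] [-1.34600971  3.68317845  6.15743622] [ 0.74713858  0.06450596 -0.4572342 ] 11.980618501134408 94.0095719774183
```

The torque rose to -0.46 N m at 94°, so the plug is at its stop. I'll ease back slightly and lift.

{"fn": "jog_arm", "kwargs": {"increments": [[[0,0,0],[0,0,1.5],-1],[[0,0,0],[0,0,0.5],-1],[[0,0,-0.4],[0,0,0],-1],[[0,0,-0.6],[0,0,0],-1],[[0,0,-0.8],[0,0,0],-1]]}}

```text
t: 5.77
position: [0.5465, -0.179, 0.2743]
tool_rot: [-2.178, -2.262, 0.002]
force: [-0.5, -0.3, -1.7]
finger_gap: 0.131
```

{"fn": "jog_arm", "kwargs": {"increments": [[[0,0,-1],[0,0,0],-1],[[0,0,-1],[0,0,0],-1],[[0,0,-1],[0,0,0],-1],[[0,0,-1],[0,0,0],-1],[[0,0,-1],[0,0,0],-1]]}}

```text
t: 6.18
position: [0.5468, -0.1791, 0.3261]
tool_rot: [2.179, 2.262, 0.0]
force: [-0.6, -0.3, -3.0]
finger_gap: 0.128
```

Run:
```python
from h import *
s,r,g=pose();m=r.as_matrix();print(g.round(4),s["force"],s["wrist_torque"],s["finger_gap"]*91,np.degrees(np.arctan2(m[1,0],m[0,0])),s["qpos"].round(2))
s=shot("side")[0];cv2.imwrite("pics/p2.png",cv2.resize(s[200:360,250:410],None,fx=3,fy=3)[:,:,::-1])
go(.507,.361,.2,np.pi/2)
```

```text
[ 0.5469 -0.1792  0.1541] [-0.63886294 -0.31095122 -2.95900111] [ 0.06426329 -0.17563824  0.05089972] 11.611833649289604 92.13983020559193 [-0.34  0.38  1.68 -0.    1.08 -1.94]
shift if moved before turn [54.16 -2.06 -4.49] ; after turn [54.06 -4.1  -4.38] ; turn [0.25 0.1  2.14] t 6.23
```

View pics/p2.png

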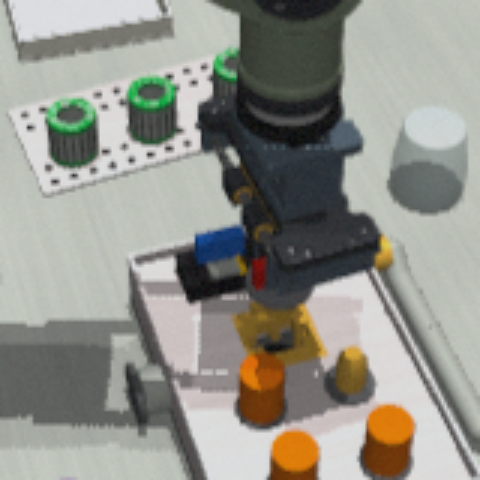

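The plug is out, hanging in the jaws above the open well at about (275,300). Raise it clear of the blue pull and carry it to the tray.

{"fn": "jog_arm", "kwargs": {"increments": [[[0,0,-2.5],[0,0,1.1],-1],[[0,0,-2.5],[0,0,1],-1],[[2,0,0],[0,0,0],-1],[[4,0,0],[0,0,0],-1],[[4,0,0],[0,0,0],-1]]}}

```text
t: 6.65
position: [0.5466, -0.0789, 0.3755]
tool_rot: [2.223, 2.218, 0.001]
force: [0.7, 0.6, -3.6]
finger_gap: 0.13
```

{"fn": "jog_arm", "kwargs": {"increments": [[[4,0,0],[0,0,0],-1],[[4,0,0],[0,0,0],-1],[[4,0,0],[0,0,0],-1],[[4,0,0],[0,0,0],-1],[[4,0,0],[0,0,0],-1]]}}

```text
t: 7.07
position: [0.5461, 0.1228, 0.3751]
tool_rot: [2.22, 2.222, 0.0]
force: [0.6, 0.4, -2.4]
finger_gap: 0.128
```

{"fn": "jog_arm", "kwargs": {"increments": [[[4,0,0],[0,0,0],-1],[[4,0,0],[0,0,0],-1],[[4,0,0],[0,0,0],-1],[[4,0,0],[0,0,0],-1],[[2,0,0],[0,0,0],-1]]}}

```text
t: 7.48
position: [0.5459, 0.3052, 0.3748]
tool_rot: [-2.217, -2.224, -0.003]
force: [0.4, -0.3, -1.5]
finger_gap: 0.129
```

Run:
```python
from h import *
t=cv2.imread("pics/top0.png");cv2.imwrite("pics/tray.png",cv2.resize(t[215:315,130:310],None,fx=4,fy=4,interpolation=cv2.INTER_CUBIC))
for uv in((220.5,251.5),(196,225),(245,278)):print(plane("top",uv,.03).round(3))
s,r,g=pose();print(g.round(4),s["finger_gap"]*91);go(.547,.361,.062,np.pi/2)
```

```text
[0.51  0.358 0.03 ]
[0.598 0.44  0.03 ]
[0.423 0.277 0.03 ]
[0.5459 0.3056 0.2028] 11.710483645197636
shift if moved before turn [ 5.51  0.12 14.09] ; after turn [ 5.54  0.11 14.08] ; turn [ 0.02 -0.14  0.2 ] t 7.48
```

View pics/tray.png

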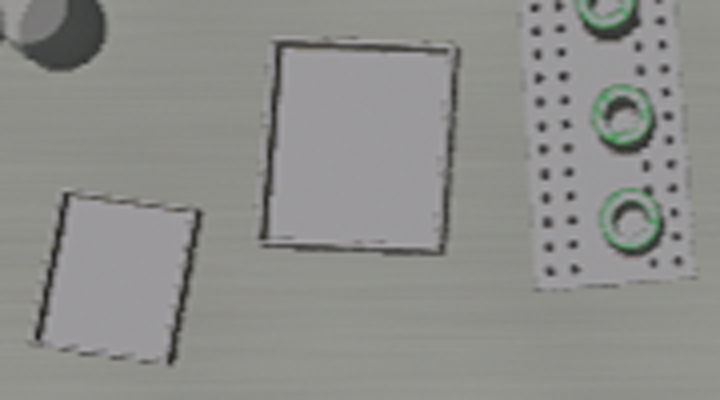

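The larger tray has crop corners (278,42), (460,46), (445,253) and (262,245), so its centre is at about (.509,.359) with a few degrees of yaw. Lower the plug in its +x half and release.

{"fn": "jog_arm", "kwargs": {"increments": [[[2.7,0.05,0],[0,0,0],-1],[[2.7,0.05,2],[0,0,0],-1],[[0,0,4],[0,0,0],-1],[[0,0,4],[0,0,0],-1],[[0,0,3],[0,0,0],-1]]}}

```text
t: 7.9
position: [0.5464, 0.3552, 0.2418]
tool_rot: [-2.219, -2.223, 0.005]
force: [-1.4, -0.2, -2.0]
finger_gap: 0.127
```

{"fn": "jog_arm", "kwargs": {"increments": [[[0,0,0.6],[0,0,0],-1],[[0,0,0.5],[0,0,0],-1],[[0,0,0],[0,0,0],-0.3],[[0,0,0],[0,0,0],-0.3],[[0,0,0],[0,0,0],-0.3]]}}

```text
t: 8.32
position: [0.5484, 0.3554, 0.2368]
tool_rot: [2.22, 2.221, 0.009]
force: [-1.0, 0.6, 0.9]
finger_gap: 0.317
```

{"fn": "jog_arm", "kwargs": {"increments": [[[0,0,-1],[0,0,0],-0.3],[[0,0,-3],[0,0,0],0.2],[[0,0,-4],[0,0,0],0.2],[[0,0,-4],[0,0,0],0.2],[[0,0,-2],[0,0,0],0.2]]}}

```text
t: 8.73
position: [0.5477, 0.3551, 0.3818]
tool_rot: [2.219, 2.22, 0.017]
force: [0.2, 1.3, 0.3]
finger_gap: 0.589
```

Run:
```python
from h import *
s,r,g=pose();print(g.round(4),s["finger_gap"]*91,s["qpos"].round(2))
go(.5085,-.2436,.2,np.pi/2);go(.5085,-.2436,.2,0)
t=shot("side")[0];cv2.imwrite("pics/p3.png",cv2.resize(t[120:280,200:400],None,fx=3,fy=3)[:,:,::-1])
```

```text
[0.5493 0.3561 0.2098] 53.64356306058909 [ 0.56  0.45  1.41 -0.    1.26 -1.01]
shift if moved before turn [-59.97  -4.13   0.59] ; after turn [-59.97  -4.08   0.98] ; turn [ 0.55 -0.34  0.04] t 8.73
shift if moved before turn [-59.97  -4.13   0.59] ; after turn [-4.08 59.97  0.98] ; turn [ 0.17 -0.7  90.04] t 8.73
```

View pics/p3.png

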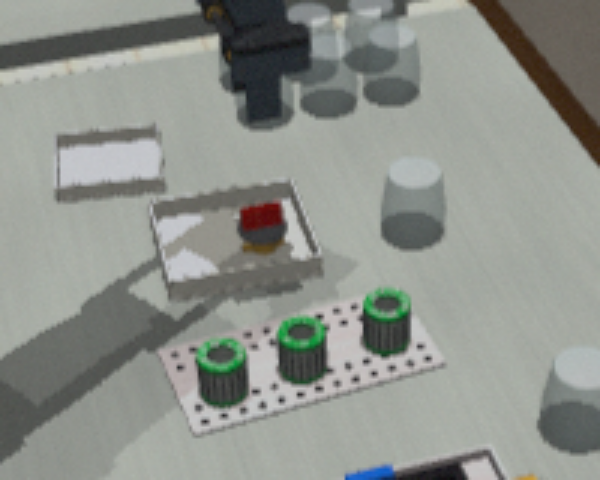

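The plug stands in the large tray at about (262,228). Next: the cap on spigot 3.

{"fn": "jog_arm", "kwargs": {"increments": [[[-4,-0.27,0],[0,0,0],0.2],[[-4,-0.27,0],[0,0,0],0.2],[[-4,-0.27,0],[0,0,0],0.2],[[-4,-0.27,0],[0,0,0],0.2],[[-4,-0.27,0],[0,0,0],0.2]]}}

```text
t: 9.2
position: [0.5333, 0.1532, 0.3756]
tool_rot: [2.219, 2.222, 0.004]
force: [0.1, 0.2, 0.2]
finger_gap: 0.601
```

{"fn": "jog_arm", "kwargs": {"increments": [[[-4,-0.27,0],[0,0,0],0.2],[[-4,-0.27,0],[0,0,0],0.2],[[-4,-0.27,0],[0,0,0],0.2],[[-4,-0.27,0],[0,0,0],0.2],[[-4,-0.27,0],[0,0,0],0.2]]}}

```text
t: 9.62
position: [0.52, -0.0469, 0.3757]
tool_rot: [2.219, 2.22, 0.003]
force: [1.4, 0.5, -0.0]
finger_gap: 0.6
```

{"fn": "jog_arm", "kwargs": {"increments": [[[-4,-0.27,0],[0,0,0],0.2],[[-4,-0.27,0],[0,0,0],0.2],[[-4,-0.27,0],[0,0,0],0.2],[[-4,-0.27,0],[0,0,0],0.2],[[-4,-0.27,0],[0,0,0],0.2]]}}

```text
t: 10.03
position: [0.5066, -0.247, 0.3758]
tool_rot: [2.219, 2.22, 0.002]
force: [1.0, 0.6, 0.2]
finger_gap: 0.597
```

{"fn": "jog_arm", "kwargs": {"increments": [[[0,0,0],[0,0,0],0.2],[[0,0,0],[0,0,0],0.2],[[0,0,0],[0,0,0],0.2],[[0,0,0],[0,0,0],0.2],[[0,0,0],[0,0,0],0.2]]}}

```text
t: 10.45
position: [0.5075, -0.2437, 0.3743]
tool_rot: [2.218, 2.224, 0.001]
force: [0.3, 0.9, -0.7]
finger_gap: 0.6
```

Run:
```python
from h import *
s,r,g=pose();print(g.round(4),s["finger_gap"]*91,s["qpos"].round(2))
go(.5085,-.2436,.088,np.pi/2)
```

```text
[ 0.5076 -0.2437  0.2023] 54.58607209431949 [-0.47  0.32  1.64  0.    1.18 -2.04]
shift if moved before turn [1.000e-02 8.000e-02 1.143e+01] ; after turn [1.000e-02 9.000e-02 1.143e+01] ; turn [0.03 0.01 0.16] t 10.45
```

{"fn": "jog_arm", "kwargs": {"increments": [[[0,0.08,3],[0,0,0],0.2],[[0,0,3],[0,0,0],0.2],[[0,0,3],[0,0,0],0.2],[[0,0,2.4],[0,0,0],0.2],[[0,0,0],[0,0,0],0.2]]}}

```text
t: 10.87
position: [0.5069, -0.243, 0.2554]
tool_rot: [-2.212, -2.218, 0.005]
force: [-1.4, 0.6, 0.8]
finger_gap: 0.603
```

{"fn": "jog_arm", "kwargs": {"increments": [[[0,0,0],[0,0,0],-1],[[0,0,0],[0,0,0],-1],[[0,0,0],[0,0,0],-1],[[0,0,0],[0,0,0],-1],[[0,0,0],[0,0,0],-1]], "grip_force": 25}}

```text
t: 11.28
position: [0.5088, -0.2439, 0.2617]
tool_rot: [2.221, 2.22, 0.006]
force: [1.5, 6.0, 1.8]
finger_gap: 0.378
```

{"fn": "jog_arm", "kwargs": {"increments": [[[0,0,-1],[0,0,0],-1],[[0,0,-2],[0,0,0],-1],[[0,0,-3],[0,0,0],-1],[[0,0,-3],[0,0,0],-1],[[0,0,-3],[0,0,0],-1]]}}

```text
t: 11.7
position: [0.508, -0.2449, 0.3826]
tool_rot: [2.219, 2.221, 0.001]
force: [0.2, -0.3, -0.6]
finger_gap: 0.375
```

Run:
```python
from h import *
s,r,g=pose();print(g.round(4),s["finger_gap"]*91,s["force"])
go(.47,.39,.2,np.pi/2)
t=shot("side")[0];cv2.imwrite("pics/p4.png",cv2.resize(t[240:400,250:450],None,fx=3,fy=3)[:,:,::-1])
```

```text
[ 0.5083 -0.2451  0.2106] 34.120727619487575 [ 0.21037206 -0.28560985 -0.57465866]
shift if moved before turn [63.51 -3.77  0.98] ; after turn [63.51 -3.83  1.06] ; turn [0.12 0.07 0.06] t 11.7
```

View pics/p4.png

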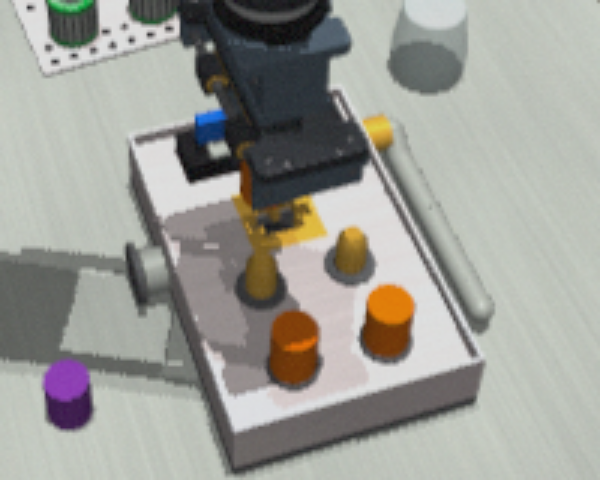

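The cap is in the jaws and spigot 3 (262,275) is bare. Carry the cap to the tray's -x end.

{"fn": "jog_arm", "kwargs": {"increments": [[[4.02,-0.38,0],[0,0,0],-1],[[4.02,-0.38,0],[0,0,0],-1],[[4.02,-0.38,0],[0,0,0],-1],[[4.02,-0.38,0],[0,0,0],-1],[[4.02,-0.38,0],[0,0,0],-1]]}}

```text
t: 12.17
position: [0.4883, -0.0425, 0.3813]
tool_rot: [2.22, 2.22, 0.003]
force: [1.3, -0.3, -0.8]
finger_gap: 0.381
```

{"fn": "jog_arm", "kwargs": {"increments": [[[4.02,-0.38,0],[0,0,0],-1],[[4.02,-0.38,0],[0,0,0],-1],[[4.02,-0.38,0],[0,0,0],-1],[[4.02,-0.38,0],[0,0,0],-1],[[4.02,-0.38,0],[0,0,0],-1]]}}

```text
t: 12.58
position: [0.4691, 0.1588, 0.3813]
tool_rot: [2.219, 2.221, 0.005]
force: [1.1, -0.6, -0.2]
finger_gap: 0.381
```

{"fn": "jog_arm", "kwargs": {"increments": [[[4.02,-0.38,0],[0,0,0],-1],[[4.02,-0.38,0],[0,0,0],-1],[[4.02,-0.38,0],[0,0,0],-1],[[4.02,-0.38,0],[0,0,0],-1],[[4.02,-0.38,0],[0,0,0],-1]]}}

```text
t: 13.0
position: [0.4499, 0.3599, 0.3813]
tool_rot: [2.22, 2.222, 0.005]
force: [0.4, 0.5, -0.0]
finger_gap: 0.383
```

{"fn": "jog_arm", "kwargs": {"increments": [[[0,0,3],[0,0,0],-1],[[0,0,3],[0,0,0],-1],[[0,0,2],[0,0,0],-1],[[0,0,0],[0,0,0],-1],[[0,0,0],[0,0,0],-1]]}}

```text
t: 13.42
position: [0.4507, 0.358, 0.3002]
tool_rot: [2.22, 2.222, -0.0]
force: [-0.3, -0.1, -0.6]
finger_gap: 0.377
```

Run:
```python
from h import *
s,r,g=pose();print(g.round(4),s["finger_gap"]*91,s["force"])
go(.451,.358,.038,np.pi/2)
```

```text
[0.4507 0.358  0.1282] 34.265054785501576 [-0.28739844 -0.13347671 -0.60509119]
shift if moved before turn [0.   0.03 9.02] ; after turn [0.   0.03 9.02] ; turn [-0.    0.01  0.05] t 13.42
```

{"fn": "jog_arm", "kwargs": {"increments": [[[0,0,3.5],[0,0,0],-1],[[0,0,3.5],[0,0,0],-1],[[0,0,2],[0,0,0],-1],[[0,0,0],[0,0,0],-1],[[0,0,0],[0,0,0],0.2]]}}

```text
t: 13.83
position: [0.4522, 0.3581, 0.2112]
tool_rot: [2.22, 2.221, 0.006]
force: [3.5, -2.9, -0.8]
finger_gap: 0.43
```

{"fn": "jog_arm", "kwargs": {"increments": [[[0,0,0],[0,0,0],0.2],[[0,0,0],[0,0,0],0.2],[[0,0,-3],[0,0,0],0.2],[[0,0,-4],[0,0,0],0.2],[[0,0,-4],[0,0,0],0.2]]}}

```text
t: 14.25
position: [0.4503, 0.3577, 0.3225]
tool_rot: [-2.221, -2.221, -0.0]
force: [1.0, 1.0, -0.0]
finger_gap: 0.601
```

{"fn": "jog_arm", "kwargs": {"increments": [[[-4,0.79,-3],[0,0,0],0.2],[[-4,0.79,-2],[0,0,0],0.2],[[-4,0.79,0],[0,0,0],0.2],[[-4,0.79,0],[0,0,0],0.2],[[-4,0.79,0],[0,0,0],0.2]]}}

```text
t: 14.67
position: [0.4878, 0.1669, 0.3658]
tool_rot: [2.219, 2.222, 0.007]
force: [1.2, 0.6, -0.6]
finger_gap: 0.597
```

{"fn": "jog_arm", "kwargs": {"increments": [[[-4,0.79,0],[0,0,0],0.2],[[-4,0.79,0],[0,0,0],0.2],[[-4,0.79,0],[0,0,0],0.2],[[-4,0.79,0],[0,0,0],0.2],[[-4,0.79,0],[0,0,0],0.2]]}}

```text
t: 15.08
position: [0.5275, -0.0334, 0.3654]
tool_rot: [2.219, 2.221, 0.005]
force: [0.6, 0.1, 0.2]
finger_gap: 0.6
```

{"fn": "jog_arm", "kwargs": {"increments": [[[-4,0.79,0],[0,0,0],0.2],[[-4,0.79,0],[0,0,0],0.2],[[-4,0.79,0],[0,0,0],0.2],[[-4,0.79,0],[0,0,0],0.2],[[-4,0.79,0],[0,0,0],0.2]]}}

```text
t: 15.5
position: [0.5673, -0.2333, 0.3655]
tool_rot: [2.219, 2.22, 0.004]
force: [0.6, 0.6, 1.0]
finger_gap: 0.6
```

{"fn": "jog_arm", "kwargs": {"increments": [[[-4,0.79,0],[0,0,0],0.2],[[-3.7,0.79,0],[0,0,0],0.2],[[0,0,0],[0,0,0],0.2],[[0,0,0],[0,0,0],0.2],[[0,0,0],[0,0,0],0.2]]}}

```text
t: 15.92
position: [0.5831, -0.308, 0.3642]
tool_rot: [2.221, 2.221, 0.002]
force: [0.5, 0.0, 0.4]
finger_gap: 0.597
```

Run:
```python
from h import *
s,r,g=pose();print(g.round(4),s["finger_gap"]*91,s["force"],s["qpos"].round(2))
go(.5838,-.319,.088,np.pi/2)
t,h=shot("top","t2")
Z=.05
for b in blobs(h,"orange",(190,200,450,290),amin=8):print(np.round(b[:3],1),plane("top",b[:2],.05).round(3),plane("top",b[:2],.105).round(3))
```

```text
[ 0.5833 -0.308   0.1922] 54.30339085699588 [0.51085285 0.03131642 0.43882684] [-0.5   0.48  1.42  0.    1.25 -2.08]
shift if moved before turn [-1.11  0.03 10.42] ; after turn [-1.1   0.05 10.42] ; turn [ 0.08 -0.03  0.02] t 15.92
[219.1 268.9  79. ] [0.451 0.357 0.05 ] [0.444 0.346 0.105]
[360.  202.5  10. ] [ 0.663 -0.096  0.05 ] [ 0.649 -0.093  0.105]
```

Cap 1 is standing in the tray at (.451,.357), as planned. Now the cap on spigot 2.

{"fn": "jog_arm", "kwargs": {"increments": [[[-1.1,0.05,1.4],[0,0,0],0.2],[[0,0,3],[0,0,0],0.2],[[0,0,3],[0,0,0],0.2],[[0,0,3],[0,0,0],0.2],[[0,0,0],[0,0,0],0.2]]}}

```text
t: 16.38
position: [0.582, -0.3178, 0.252]
tool_rot: [-2.21, -2.215, 0.005]
force: [-0.5, 1.2, 0.1]
finger_gap: 0.599
```

{"fn": "jog_arm", "kwargs": {"increments": [[[0,0,0],[0,0,0],-1],[[0,0,0],[0,0,0],-1],[[0,0,0],[0,0,0],-1],[[0,0,0],[0,0,0],-1],[[0,0,0],[0,0,0],-1]]}}

```text
t: 16.8
position: [0.5846, -0.3192, 0.261]
tool_rot: [2.219, 2.22, 0.003]
force: [1.7, 3.7, 4.7]
finger_gap: 0.378
```

{"fn": "jog_arm", "kwargs": {"increments": [[[0,0,-1],[0,0,0],-1],[[0,0,-2],[0,0,0],-1],[[0,0,-3],[0,0,0],-1],[[0,0,-3],[0,0,0],-1],[[0,0,-3],[0,0,0],-1]]}}

```text
t: 17.22
position: [0.5835, -0.3199, 0.381]
tool_rot: [2.22, 2.222, -0.002]
force: [0.3, -0.2, -0.6]
finger_gap: 0.377
```

Run:
```python
from h import *
s,r,g=pose();print(g.round(4),s["finger_gap"]*91,s["force"])
go(.490,.358,.2,np.pi/2)
```

```text
[ 0.5835 -0.3202  0.209 ] 34.310968556960795 [ 0.33984352 -0.20702311 -0.56951646]
shift if moved before turn [67.83 -9.29  0.79] ; after turn [67.82 -9.35  0.9 ] ; turn [-0.02  0.09  0.05] t 17.22
```

{"fn": "jog_arm", "kwargs": {"increments": [[[3.99,-0.55,0],[0,0,0],-1],[[3.99,-0.55,0],[0,0,0],-1],[[3.99,-0.55,0],[0,0,0],-1],[[3.99,-0.55,0],[0,0,0],-1],[[3.99,-0.55,0],[0,0,0],-1]]}}

```text
t: 17.63
position: [0.5554, -0.119, 0.3799]
tool_rot: [2.22, 2.22, -0.0]
force: [0.4, 0.2, 0.5]
finger_gap: 0.379
```

{"fn": "jog_arm", "kwargs": {"increments": [[[3.99,-0.55,0],[0,0,0],-1],[[3.99,-0.55,0],[0,0,0],-1],[[3.99,-0.55,0],[0,0,0],-1],[[3.99,-0.55,0],[0,0,0],-1],[[3.99,-0.55,0],[0,0,0],-1]]}}

```text
t: 18.05
position: [0.5279, 0.0806, 0.38]
tool_rot: [2.219, 2.221, 0.001]
force: [0.5, -0.1, 0.1]
finger_gap: 0.38
```

{"fn": "jog_arm", "kwargs": {"increments": [[[3.99,-0.55,0],[0,0,0],-1],[[3.99,-0.55,0],[0,0,0],-1],[[3.99,-0.55,0],[0,0,0],-1],[[3.99,-0.55,0],[0,0,0],-1],[[3.99,-0.55,0],[0,0,0],-1]]}}

```text
t: 18.47
position: [0.5004, 0.2802, 0.38]
tool_rot: [2.219, 2.221, 0.002]
force: [1.2, -0.4, -1.7]
finger_gap: 0.378
```

{"fn": "jog_arm", "kwargs": {"increments": [[[3.99,-0.55,0],[0,0,0],-1],[[3.99,-0.55,0],[0,0,0],-1],[[0,0,3],[0,0,0],-1],[[0,0,3],[0,0,0],-1],[[0,0,2],[0,0,0],-1]]}}

```text
t: 18.88
position: [0.4893, 0.359, 0.2973]
tool_rot: [2.217, 2.224, -0.003]
force: [0.3, -0.7, -1.1]
finger_gap: 0.379
```

{"fn": "jog_arm", "kwargs": {"increments": [[[0,0,0],[0,0,0],-1],[[0,0,0],[0,0,0],-1],[[0,0,0],[0,0,0],-1],[[0,0,0],[0,0,0],-1],[[0,0,0],[0,0,0],-1]]}}

```text
t: 19.3
position: [0.4905, 0.3586, 0.3008]
tool_rot: [2.22, 2.221, 0.005]
force: [-0.3, -0.3, 0.1]
finger_gap: 0.378
```

Run:
```python
from h import *
s,r,g=pose();print(g.round(4),s["finger_gap"]*91,s["force"])
go(.491,.358,.036,np.pi/2)
```

```text
[0.491  0.3589 0.1288] 34.383155050478095 [-0.28447016 -0.27532222  0.07418995]
shift if moved before turn [-0.1  -0.03  9.28] ; after turn [-0.09  0.    9.28] ; turn [ 0.18 -0.1   0.02] t 19.3
```

{"fn": "jog_arm", "kwargs": {"increments": [[[0,0,3.5],[0,0,0],-1],[[0,0,3.5],[0,0,0],-1],[[0,0,2.1],[0,0,0],-1],[[0,0,0],[0,0,0],-1],[[0,0,0],[0,0,0],0.2]]}}

```text
t: 19.72
position: [0.4902, 0.3586, 0.2081]
tool_rot: [2.221, 2.222, -0.001]
force: [-0.1, -0.3, 0.7]
finger_gap: 0.423
```

{"fn": "jog_arm", "kwargs": {"increments": [[[0,0,0],[0,0,0],0.2],[[0,0,0],[0,0,0],0.2],[[0,0,-3],[0,0,0],0.35],[[0,0,-4],[0,0,0],0.35],[[0,0,-4],[0,0,0],0.35]]}}

```text
t: 20.13
position: [0.4897, 0.3584, 0.32]
tool_rot: [2.221, 2.222, -0.0]
force: [1.2, 1.1, 0.8]
finger_gap: 0.668
```

{"fn": "jog_arm", "kwargs": {"increments": [[[0,0,-2],[0,0,0],0.35],[[0,0,0],[0,0,0],0.35],[[0,0,0],[0,0,0],0.35],[[0,0,0],[0,0,0],0.35],[[0,0,0],[0,0,0],0.35]]}}

```text
t: 20.55
position: [0.4895, 0.3583, 0.3365]
tool_rot: [-2.22, -2.222, 0.004]
force: [0.2, -1.1, -0.5]
finger_gap: 0.677
```

```bash
cat >> h.py <<'E'
def sleeves(z=.03,top=(190,190,460,300),side=(220,190,420,390)):
    for n,roi in(("top",top),("side",side)):
        i,h=shot(n)
        for b in blobs(h,"green",roi,close=5 if n=="top" else 9,amin=60):
            print(n,np.round(b[:3],1),plane(n,b[:2],z).round(4)[:2],np.round(b[3][1],1))
    return i
E
python3 - <<'E'
from h import *
s,r,g=pose();print(g.round(4),s["finger_gap"]*91)
i=sleeves();cv2.imwrite("pics/p5.png",cv2.resize(i[120:420,180:480],None,fx=2,fy=2)[:,:,::-1])
go(.449,.142,.038,np.pi/2);go(.630,.162,.038,np.pi/2)
E
```

```text
[0.4891 0.358  0.1645] 61.64723477077839
top [287.1 269.5 172.5] [0.449  0.1417] [15. 14.]
top [285.1 243.2 165.5] [0.5347 0.1485] [14. 14.]
top [280.9 214.6 163. ] [0.6298 0.1626] [14.3 14.3]
side [273.5 243.6 303. ] [0.4482 0.1401] [22. 16.]
side [300.4 235.9 305. ] [0.5335 0.1473] [22. 16.]
side [328.4 226.6 290. ] [0.6277 0.1608] [22. 15.]
shift if moved before turn [-21.58  -4.01  12.67] ; after turn [-21.61  -4.03  12.63] ; turn [-0.14  0.11  0.04] t 20.65
shift if moved before turn [-19.6   14.09  12.63] ; after turn [-19.61  14.07  12.63] ; turn [-0.14  0.11  0.04] t 20.65
```

View pics/p5.png

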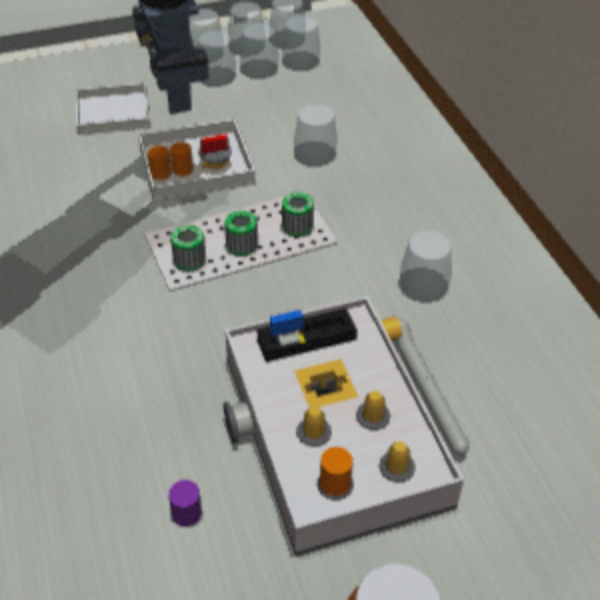

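Tray: both caps at about (160,162) and (181,158), and the plug at (214,150). Spigots 2, 3 and 4 are bare, spigot 1 is capped, and the sleeves stand unmoved. Fetch the nearest sleeve.

{"fn": "jog_arm", "kwargs": {"increments": [[[-3.6,-0.67,0],[0,0,0],0.35],[[-3.6,-0.67,0],[0,0,0],0.35],[[-3.6,-0.67,0],[0,0,0],0.35],[[-3.6,-0.67,0],[0,0,0],0.35],[[-3.6,-0.67,0],[0,0,0],0.35]], "grip_force": 30}}

```text
t: 21.07
position: [0.4558, 0.1771, 0.3367]
tool_rot: [-2.219, -2.223, 0.003]
force: [0.3, -0.8, -0.0]
finger_gap: 0.676
```

{"fn": "jog_arm", "kwargs": {"increments": [[[-3.65,-0.67,0],[0,0,0],0.35],[[0,0,3],[0,0,0],0.35],[[0,0,2],[0,0,0],0.35],[[0,0,0],[0,0,0],0.35],[[0,0,0],[0,0,0],0.35]]}}

```text
t: 21.48
position: [0.4497, 0.1419, 0.2868]
tool_rot: [-2.22, -2.221, 0.005]
force: [0.2, 0.3, 1.2]
finger_gap: 0.674
```

Run:
```python
from h import *
s,r,g=pose();print(g.round(4),s["finger_gap"]*91)
go(.449,.1415,.038,np.pi/2)
```

```text
[0.4492 0.1417 0.1148] 61.36708080849751
shift if moved before turn [-0.02  0.01  7.68] ; after turn [-0.02 -0.02  7.68] ; turn [-0.19  0.06  0.03] t 21.48
```

{"fn": "jog_arm", "kwargs": {"increments": [[[0,0,3],[0,0,0],0.35],[[0,0,3],[0,0,0],0.35],[[0,0,1.7],[0,0,0],0.35],[[0,0,0],[0,0,0],0.35],[[0,0,0],[0,0,0],-1]]}}

```text
t: 21.9
position: [0.4505, 0.1426, 0.2111]
tool_rot: [2.22, 2.223, -0.0]
force: [0.2, 0.0, 1.0]
finger_gap: 0.63
```

{"fn": "jog_arm", "kwargs": {"increments": [[[0,0,0],[0,0,0],-1],[[0,0,0],[0,0,0],-1],[[0,0,0],[0,0,0],-1],[[0,0,0],[0,0,0],-1],[[0,0,-2],[0,0,0],-1]]}}

```text
t: 22.32
position: [0.449, 0.1418, 0.2294]
tool_rot: [-2.219, -2.221, 0.007]
force: [-0.5, 0.6, -2.8]
finger_gap: 0.508
```

{"fn": "jog_arm", "kwargs": {"increments": [[[0,0,-3],[0,0,0],-1],[[0,0,-4],[0,0,0],-1],[[0,0,-4],[0,0,0],-1],[[0,0,-4],[0,0,0],-1],[[-3.85,0.59,0],[0,0,0],-1]]}}

```text
t: 22.73
position: [0.4571, 0.1073, 0.389]
tool_rot: [2.209, 2.224, 0.026]
force: [2.3, -0.3, -1.8]
finger_gap: 0.507
```

{"fn": "jog_arm", "kwargs": {"increments": [[[-3.85,0.59,0],[0,0,0],-1],[[-3.85,0.59,0],[0,0,0],-1],[[-3.85,0.59,0],[0,0,0],-1],[[-3.85,0.59,0],[0,0,0],-1],[[-3.85,0.59,0],[0,0,0],-1]]}}

```text
t: 23.15
position: [0.4849, -0.0907, 0.3812]
tool_rot: [2.22, 2.222, 0.0]
force: [1.5, 0.4, -1.3]
finger_gap: 0.513
```

{"fn": "jog_arm", "kwargs": {"increments": [[[-3.85,0.59,0],[0,0,0],-1],[[-3.85,0.59,0],[0,0,0],-1],[[-3.85,0.59,0],[0,0,0],-1],[[-3.85,0.59,0],[0,0,0],-1],[[0,0,1],[0,0,0],-1]]}}

```text
t: 23.57
position: [0.5101, -0.2488, 0.3724]
tool_rot: [2.22, 2.211, -0.001]
force: [0.9, 0.7, -0.9]
finger_gap: 0.508
```

{"fn": "jog_arm", "kwargs": {"increments": [[[0,0,2],[0,0,0],-1],[[0,0,1],[0,0,0],-1],[[0,0,0],[0,0,0],-1],[[0,0,0],[0,0,0],-1],[[0,0,0],[0,0,0],-1]]}}

```text
t: 23.98
position: [0.5095, -0.2424, 0.3417]
tool_rot: [2.219, 2.222, 0.001]
force: [1.0, 0.2, -1.0]
finger_gap: 0.509
```

Run:
```python
from h import *
s,r,g=pose();print(g.round(4),s["finger_gap"]*91,s["force"])
go(.5085,-.2436,.093,np.pi/2)
sleeves(z=g[2]-.008)
```

```text
[ 0.5097 -0.2426  0.1697] 46.336834852845996 [ 1.03740626  0.17966377 -1.01540426]
shift if moved before turn [-0.1  -0.13  7.67] ; after turn [-0.1  -0.12  7.67] ; turn [0.07 0.04 0.1 ] t 23.98
top [285.  243.4 169.5] [0.5124 0.1378] [15. 14.]
top [280.9 214.4 159.5] [0.6014 0.1507] [14. 14.]
side [333.8 313.6 283. ] [ 0.4967 -0.2573] [25.9 16. ]
side [300.4 235.9 304. ] [0.4978 0.009 ] [22. 16.]
side [336.3 219.9  94. ] [0.6079 0.0397] [16.5  9.2]
```

{"fn": "jog_arm", "kwargs": {"increments": [[[-0.1,-0.12,1],[0,0,0],-1],[[0,0,1],[0,0,0],-1],[[0,0,1],[0,0,0],-1],[[0,0,0.8],[0,0,0],-1],[[0,0,0.8],[0,0,0],-1]]}}

```text
t: 24.5
position: [0.5093, -0.2437, 0.2949]
tool_rot: [2.22, 2.218, 0.007]
force: [5.4, 5.6, 15.0]
finger_gap: 0.512
```

{"fn": "jog_arm", "kwargs": {"increments": [[[0,0,0.8],[0,0,0],-1],[[0,0,0.8],[0,0,0],-1],[[0,0,0.8],[0,0,0],-1],[[0,0,0.4],[0,0,0],-1],[[0,0,0.2],[0,0,0],-1]]}}

```text
t: 24.92
position: [0.51, -0.2436, 0.2673]
tool_rot: [2.218, 2.217, 0.008]
force: [0.3, 6.7, 28.0]
finger_gap: 0.514
```

{"fn": "jog_arm", "kwargs": {"increments": [[[0,0,0.1],[0,0,0],-1],[[0,0,0.1],[0,0,0],-1],[[0,0,0.1],[0,0,0],-1],[[0,0,0],[0,0,0],-1],[[0,0,0],[0,0,0],-1]]}}

```text
t: 25.33
position: [0.5097, -0.2434, 0.2673]
tool_rot: [2.217, 2.216, 0.009]
force: [-2.1, 6.9, 31.0]
finger_gap: 0.513
```

Run:
```python
from h import *
s,r,g=pose();print(g.round(4),s["finger_gap"]*91,s["force"],s["wrist_torque"])
```

```text
[ 0.5113 -0.2435  0.0953] 46.70623224035872 [-2.08043434  6.93225275 31.04917942] [1.75854686 0.49032972 0.0144505 ]
```

The force is 31 N with the grasp about 2 mm above the expected height. I'll release and press on the sleeve's top ring with part-closed tips. Fully home, its top should be at 111 mm, with the grasp point at 130 mm.

{"fn": "jog_arm", "kwargs": {"increments": [[[0,0,-0.2],[0,0,0],0.35],[[0,0,0],[0,0,0],0.35],[[0,0,0],[0,0,0],0.35],[[0,0,0],[0,0,0],0.35],[[0,0,0],[0,0,0],0.35]]}}

```text
t: 25.75
position: [0.5078, -0.2439, 0.2629]
tool_rot: [-2.22, -2.221, 0.001]
force: [0.1, -0.6, -0.6]
finger_gap: 0.675
```

{"fn": "jog_arm", "kwargs": {"increments": [[[0,0,-2],[0,0,0],0.35],[[0,0,-3],[0,0,0],-0.3],[[0,0,0],[0,0,0],-0.3],[[0,0,0],[0,0,0],-0.3],[[0,0,0],[0,0,0],-0.3]]}}

```text
t: 26.17
position: [0.5077, -0.2439, 0.3131]
tool_rot: [-2.22, -2.221, 0.001]
force: [-1.3, 0.3, -0.0]
finger_gap: 0.416
```

{"fn": "jog_arm", "kwargs": {"increments": [[[0,0,0],[0,0,0],-0.3],[[0,0,0.5],[0,0,0],-0.3],[[0,0,0.4],[0,0,0],-0.3],[[0,0,0],[0,0,0],-0.3],[[0,0,0],[0,0,0],-0.3]]}}

```text
t: 26.58
position: [0.5079, -0.2438, 0.3038]
tool_rot: [-2.219, -2.221, 0.001]
force: [-0.5, -0.1, 0.2]
finger_gap: 0.351
```

Run:
```python
from h import *
s,r,g=pose();print(g.round(4),s["finger_gap"]*91,s["force"],s["wrist_torque"]);go(.5085,-.2436,.130,np.pi/2)
```

```text
[ 0.5076 -0.2437  0.1318] 31.965325479986404 [-0.46269408 -0.09656362  0.19433616] [ 0.13210237 -0.14192021 -0.00664154]
shift if moved before turn [0.01 0.09 0.18] ; after turn [0.01 0.09 0.18] ; turn [-0.1  -0.05  0.05] t 26.58
```

{"fn": "jog_arm", "kwargs": {"increments": [[[0,0.08,0.1],[0,0,0],-0.3],[[0,0,0.1],[0,0,0],-0.3],[[0,0,0.1],[0,0,0],-0.3],[[0,0,0.1],[0,0,0],-0.3],[[0,0,0],[0,0,0],-0.3]]}}

```text
t: 27.0
position: [0.5088, -0.2439, 0.3021]
tool_rot: [2.22, 2.222, 0.001]
force: [-1.4, 1.0, 6.5]
finger_gap: 0.345
```

Run:
```python
from h import *
s,r,g=pose();print(g.round(4),s["force"],s["wrist_torque"]);go(.5345,.148,.25,np.pi/2)
```

```text
[ 0.509  -0.244   0.1301] [-1.41575703  1.00460614  6.47167029] [ 0.36829536  0.21436328 -0.03663717]
shift if moved before turn [ 39.19   2.59 -12.01] ; after turn [ 39.2    2.55 -11.99] ; turn [0.05 0.03 0.04] t 27.0
```

Contact is exactly at 130.1 mm, so sleeve 1 is home on spigot 3. Next, the middle sleeve to spigot 4.

{"fn": "jog_arm", "kwargs": {"increments": [[[0,0,-3],[0,0,0],0.35],[[0,0,-3],[0,0,0],0.35],[[3.92,0.25,0],[0,0,0],0.35],[[3.92,0.25,0],[0,0,0],0.35],[[3.92,0.25,0],[0,0,0],0.35]]}}

```text
t: 27.42
position: [0.516, -0.1255, 0.3615]
tool_rot: [2.222, 2.219, 0.002]
force: [1.1, 1.1, -0.4]
finger_gap: 0.667
```

{"fn": "jog_arm", "kwargs": {"increments": [[[3.92,0.25,0],[0,0,0],0.35],[[3.92,0.25,0],[0,0,0],0.35],[[3.92,0.25,0],[0,0,0],0.35],[[3.92,0.25,0],[0,0,0],0.35],[[3.92,0.25,0],[0,0,0],0.35]]}}

```text
t: 27.83
position: [0.5283, 0.0716, 0.361]
tool_rot: [2.22, 2.222, 0.001]
force: [1.0, -1.2, -0.9]
finger_gap: 0.675
```

{"fn": "jog_arm", "kwargs": {"increments": [[[3.92,0.25,0],[0,0,0],0.35],[[3.92,0.25,0],[0,0,0],0.35],[[0,0,2],[0,0,0],0.35],[[0,0,2],[0,0,0],0.35],[[0,0,0],[0,0,0],0.35]]}}

```text
t: 28.25
position: [0.5322, 0.1488, 0.3173]
tool_rot: [-2.216, -2.222, 0.01]
force: [-0.3, -0.1, -0.6]
finger_gap: 0.675
```

Run:
```python
from h import *
sleeves()
s,r,g=pose();print(g.round(4),s["finger_gap"]*91);go(.5343,.148,.038,np.pi/2)
```

```text
top [410.4 247.6 156.5] [ 0.516  -0.2568] [12.4 15.5]
side [336.6 328.2 498. ] [ 0.5239 -0.2069] [20. 30.]
side [300.2 236.1 306.5] [0.5328 0.1466] [22. 16.]
side [328.5 226.5 286. ] [0.628  0.1609] [22. 15.]
[0.5332 0.148  0.1485] 61.32495439598816
shift if moved before turn [ 0.    0.13 11.05] ; after turn [-0.    0.11 11.05] ; turn [-0.08  0.03  0.05] t 28.35
```

{"fn": "jog_arm", "kwargs": {"increments": [[[0,0.1,3],[0,0,0],0.35],[[0,0,3],[0,0,0],0.35],[[0,0,3],[0,0,0],0.35],[[0,0,2.05],[0,0,0],0.35],[[0,0,0],[0,0,0],0.35]]}}

```text
t: 28.77
position: [0.5337, 0.1472, 0.2078]
tool_rot: [-2.22, -2.219, 0.008]
force: [-0.1, 0.4, 0.0]
finger_gap: 0.672
```

{"fn": "jog_arm", "kwargs": {"increments": [[[0,0,0],[0,0,0],0.35],[[0,0,0],[0,0,0],-1],[[0,0,0],[0,0,0],-1],[[0,0,0],[0,0,0],-1],[[0,0,0],[0,0,0],-1]]}}

```text
t: 29.18
position: [0.5354, 0.1482, 0.2124]
tool_rot: [2.219, 2.22, 0.006]
force: [0.1, -0.5, 6.6]
finger_gap: 0.523
```

{"fn": "jog_arm", "kwargs": {"increments": [[[0,0,0],[0,0,0],-1],[[0,0,-2],[0,0,0],-1],[[0,0,-3],[0,0,0],-1],[[0,0,-4],[0,0,0],-1],[[0,0,-4],[0,0,0],-1]]}}

```text
t: 29.6
position: [0.5339, 0.148, 0.3416]
tool_rot: [-2.22, -2.222, 0.003]
force: [0.9, -0.2, -1.6]
finger_gap: 0.529
```

{"fn": "jog_arm", "kwargs": {"increments": [[[0,0,-4],[0,0,0],-1],[[-3.92,0.5,0],[0,0,0],-1],[[-3.92,0.5,0],[0,0,0],-1],[[-3.92,0.5,0],[0,0,0],-1],[[-3.92,0.5,0],[0,0,0],-1]]}}

```text
t: 30.02
position: [0.5541, -0.0099, 0.3813]
tool_rot: [2.218, 2.223, 0.001]
force: [0.3, -0.7, -1.5]
finger_gap: 0.525
```

{"fn": "jog_arm", "kwargs": {"increments": [[[-3.92,0.5,0],[0,0,0],-1],[[-3.92,0.5,0],[0,0,0],-1],[[-3.92,0.5,0],[0,0,0],-1],[[-3.92,0.5,0],[0,0,0],-1],[[-3.92,0.5,0],[0,0,0],-1]]}}

```text
t: 30.43
position: [0.5794, -0.2065, 0.3809]
tool_rot: [2.22, 2.222, 0.0]
force: [0.7, 0.7, -1.2]
finger_gap: 0.526
```

{"fn": "jog_arm", "kwargs": {"increments": [[[-3.92,0.5,0],[0,0,0],-1],[[0,0,2],[0,0,0],-1],[[0,0,2],[0,0,0],-1],[[0,0,0],[0,0,0],-1],[[0,0,0],[0,0,0],-1]]}}

```text
t: 30.85
position: [0.5844, -0.2437, 0.3397]
tool_rot: [-2.219, -2.22, 0.001]
force: [-0.3, -0.7, -0.8]
finger_gap: 0.527
```

Run:
```python
from h import *
s,r,g=pose();print(g.round(4),s["finger_gap"]*91,s["force"]);go(.5845,-.2443,.093,np.pi/2)
i,_=shot("side");cv2.imwrite("pics/p6.png",cv2.resize(i[200:400,250:450],None,fx=3,fy=3)[:,:,::-1])
```

```text
[ 0.584  -0.2436  0.1677] 47.971884668874516 [-0.32076542 -0.71327755 -0.81420707]
shift if moved before turn [-0.08  0.07  7.47] ; after turn [-0.07  0.05  7.47] ; turn [-0.14 -0.06  0.03] t 30.85
```

View pics/p6.png

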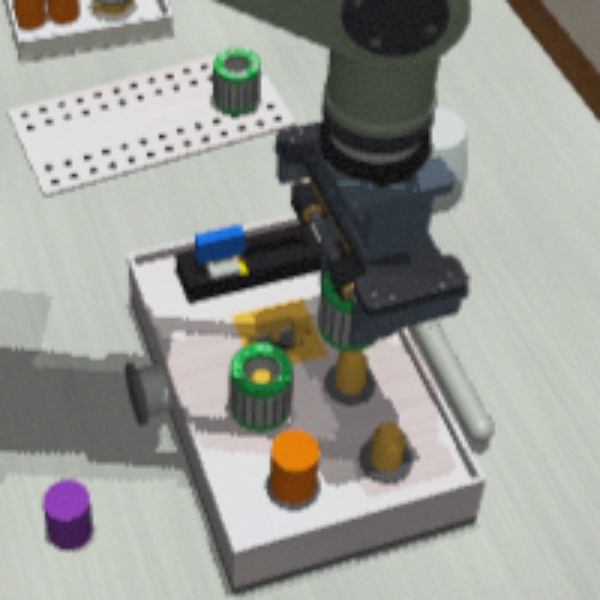

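The sleeve in the jaws is above spigot 4 at (350,365), and sleeve 1 sits on spigot 3 at (262,385) with the brass tip visible in its bore. Insert.

{"fn": "jog_arm", "kwargs": {"increments": [[[-0.07,0.05,1],[0,0,0],-1],[[0,0,1],[0,0,0],-1],[[0,0,1],[0,0,0],-1],[[0,0,0.8],[0,0,0],-1],[[0,0,0.8],[0,0,0],-1]]}}

```text
t: 31.32
position: [0.5861, -0.2442, 0.2942]
tool_rot: [2.219, 2.22, 0.004]
force: [3.8, 2.0, 2.4]
finger_gap: 0.527
```

{"fn": "jog_arm", "kwargs": {"increments": [[[0,0,0.8],[0,0,0],-1],[[0,0,0.8],[0,0,0],-1],[[0,0,0.6],[0,0,0],-1],[[0,0,0.4],[0,0,0],-1],[[0,0,0.2],[0,0,0],-1]]}}

```text
t: 31.73
position: [0.5868, -0.2442, 0.2674]
tool_rot: [2.218, 2.219, 0.006]
force: [2.6, 3.9, 16.0]
finger_gap: 0.522
```

{"fn": "jog_arm", "kwargs": {"increments": [[[0,0,0.1],[0,0,0],-1],[[0,0,0.1],[0,0,0],-1],[[0,0,0],[0,0,0],-1],[[0,0,0],[0,0,0],-1],[[0,0,0],[0,0,0],-1]]}}

```text
t: 32.15
position: [0.5866, -0.2441, 0.2674]
tool_rot: [2.218, 2.218, 0.007]
force: [2.2, 4.6, 13.8]
finger_gap: 0.531
```

Run:
```python
from h import *
s,r,g=pose();print(g.round(4),s["finger_gap"]*91,s["force"],s["wrist_torque"])
```

```text
[ 0.5878 -0.2442  0.0954] 48.31948687647186 [ 2.17308727  4.5731786  13.78499393] [ 1.07008631 -0.4408297  -0.02286299]
```

Same reading as before. Release and check by pressing the top ring.

{"fn": "jog_arm", "kwargs": {"increments": [[[0,0,-0.2],[0,0,0],0.35],[[0,0,0],[0,0,0],0.35],[[0,0,0],[0,0,0],0.35],[[0,0,0],[0,0,0],0.35],[[0,0,-2],[0,0,0],0.35]]}}

```text
t: 32.57
position: [0.5838, -0.2442, 0.2818]
tool_rot: [-2.214, -2.215, 0.007]
force: [-0.1, -0.6, -0.2]
finger_gap: 0.673
```

{"fn": "jog_arm", "kwargs": {"increments": [[[0,0,-2.4],[0,0,0],0.35],[[0,0,0],[0,0,0],-0.3],[[0,0,0],[0,0,0],-0.3],[[0,0,0],[0,0,0],-0.3],[[0,0,0],[0,0,0],-0.3]]}}

```text
t: 32.98
position: [0.5848, -0.2444, 0.3087]
tool_rot: [-2.219, -2.22, 0.002]
force: [-0.8, -0.1, -0.1]
finger_gap: 0.415
```

Run:
```python
from h import *
s,r,g=pose();print(g.round(4),s["finger_gap"]*91,s["force"],s["wrist_torque"]);go(.5845,-.2443,.130,np.pi/2)
```

```text
[ 0.5844 -0.2442  0.1367] 37.80118502084508 [-0.76190873 -0.12005283 -0.08496766] [ 0.05315695 -0.14165317  0.00363015]
shift if moved before turn [-0.01  0.02  0.67] ; after turn [-0.01  0.01  0.67] ; turn [-0.16 -0.06  0.04] t 32.98
```

{"fn": "jog_arm", "kwargs": {"increments": [[[0,0,0],[0,0,0],-0.3],[[0,0,0.3],[0,0,0],-0.3],[[0,0,0.2],[0,0,0],-0.3],[[0,0,0],[0,0,0],-0.3],[[0,0,0],[0,0,0],-0.3]]}}

```text
t: 33.4
position: [0.5853, -0.2445, 0.3048]
tool_rot: [-2.22, -2.222, 0.001]
force: [-0.1, 0.1, -0.4]
finger_gap: 0.349
```

{"fn": "jog_arm", "kwargs": {"increments": [[[0,0,0.1],[0,0,0],-0.3],[[0,0,0.1],[0,0,0],-0.3],[[0,0,0.1],[0,0,0],-0.3],[[0,0,0.1],[0,0,0],-0.3],[[0,0,0],[0,0,0],-0.3]]}}

```text
t: 33.82
position: [0.5853, -0.2445, 0.3021]
tool_rot: [2.22, 2.222, 0.0]
force: [-1.2, 0.9, 4.2]
finger_gap: 0.35
```

Run:
```python
from h import *
s,r,g=pose();print(g.round(4),s["force"],s["wrist_torque"]);go(.629,.1617,.19,np.pi/2)
```

```text
[ 0.5854 -0.2446  0.1301] [-1.20489307  0.85361279  4.1937239 ] [ 0.24386423  0.05594886 -0.01290286]
shift if moved before turn [40.62  4.4  -6.  ] ; after turn [40.63  4.36 -5.99] ; turn [0.03 0.02 0.05] t 33.82
```

Contact is again at 130.1 mm, so sleeve 2 is home on spigot 4. Now the last sleeve, for spigot 2.

{"fn": "jog_arm", "kwargs": {"increments": [[[0,0,-3],[0,0,0],0.35],[[0,0,-3],[0,0,0],0.35],[[4.06,0.44,0],[0,0,0],0.35],[[4.06,0.44,0],[0,0,0],0.35],[[4.06,0.44,0],[0,0,0],0.35]]}}

```text
t: 34.23
position: [0.5983, -0.122, 0.3619]
tool_rot: [2.222, 2.219, 0.002]
force: [-0.0, 0.5, -0.7]
finger_gap: 0.664
```

{"fn": "jog_arm", "kwargs": {"increments": [[[4.06,0.44,0],[0,0,0],0.35],[[4.06,0.44,0],[0,0,0],0.35],[[4.06,0.44,0],[0,0,0],0.35],[[4.06,0.44,0],[0,0,0],0.35],[[4.06,0.44,0],[0,0,0],0.35]]}}

```text
t: 34.65
position: [0.6201, 0.0823, 0.3613]
tool_rot: [2.22, 2.222, 0.0]
force: [0.0, -0.6, 0.3]
finger_gap: 0.676
```

{"fn": "jog_arm", "kwargs": {"increments": [[[4.06,0.44,0],[0,0,0],0.35],[[4.06,0.44,0],[0,0,0],0.35],[[0,0,2],[0,0,0],0.35],[[0,0,2],[0,0,0],0.35],[[0,0,0],[0,0,0],0.35]]}}

```text
t: 35.07
position: [0.6278, 0.1624, 0.317]
tool_rot: [-2.216, -2.221, 0.011]
force: [-1.3, -0.3, -0.9]
finger_gap: 0.674
```

Run:
```python
from h import *
sleeves()
s,r,g=pose();print(g.round(4),s["finger_gap"]*91);go(.629,.1617,.038,np.pi/2)
```

```text
top [410.3 247.  173.5] [ 0.518  -0.2566] [14. 15.]
top [409.5 222.9 177. ] [ 0.5976 -0.2566] [14.8 14.8]
side [336.6 328.1 500.5] [ 0.524  -0.2066] [30. 20.]
side [366.5 320.4 478. ] [ 0.6039 -0.2082] [28. 20.]
side [328.5 226.6 284.5] [0.6278 0.1603] [22. 15.]
[0.6286 0.1614 0.1488] 61.34016008197927
shift if moved before turn [ 0.04  0.05 11.08] ; after turn [ 0.03  0.04 11.08] ; turn [-0.09  0.03  0.04] t 35.17
```

{"fn": "jog_arm", "kwargs": {"increments": [[[0,0.04,3],[0,0,0],0.35],[[0,0,3],[0,0,0],0.35],[[0,0,3],[0,0,0],0.35],[[0,0,2.05],[0,0,0],0.35],[[0,0,0],[0,0,0],0.35]]}}

```text
t: 35.58
position: [0.6285, 0.1604, 0.2077]
tool_rot: [-2.22, -2.219, 0.009]
force: [-0.9, -0.4, -0.4]
finger_gap: 0.677
```

{"fn": "jog_arm", "kwargs": {"increments": [[[0,0,0],[0,0,0],0.35],[[0,0,0],[0,0,0],-1],[[0,0,0],[0,0,0],-1],[[0,0,0],[0,0,0],-1],[[0,0,0],[0,0,0],-1]]}}

```text
t: 36.0
position: [0.6303, 0.1616, 0.2134]
tool_rot: [2.219, 2.22, 0.007]
force: [1.0, -0.0, 7.4]
finger_gap: 0.524
```

{"fn": "jog_arm", "kwargs": {"increments": [[[0,0,0],[0,0,0],-1],[[0,0,-2],[0,0,0],-1],[[0,0,-3],[0,0,0],-1],[[0,0,-4],[0,0,0],-1],[[0,0,-4],[0,0,0],-1]]}}

```text
t: 36.42
position: [0.6289, 0.1614, 0.3418]
tool_rot: [-2.22, -2.222, 0.003]
force: [0.9, -0.8, -0.6]
finger_gap: 0.524
```

{"fn": "jog_arm", "kwargs": {"increments": [[[0,0,-4],[0,0,0],-1],[[-4,-0.37,-1],[0,0,0],-1],[[-4,-0.37,0],[0,0,0],-1],[[-4,-0.37,0],[0,0,0],-1],[[-4,-0.37,0],[0,0,0],-1]]}}

```text
t: 36.83
position: [0.6139, 0.0002, 0.3918]
tool_rot: [2.218, 2.223, 0.001]
force: [1.1, -0.4, -1.4]
finger_gap: 0.521
```

{"fn": "jog_arm", "kwargs": {"increments": [[[-4,-0.37,0],[0,0,0],-1],[[-4,-0.37,0],[0,0,0],-1],[[-4,-0.37,0],[0,0,0],-1],[[-4,-0.37,0],[0,0,0],-1],[[-4,-0.37,0],[0,0,0],-1]]}}

```text
t: 37.25
position: [0.5955, -0.2003, 0.3914]
tool_rot: [2.22, 2.222, 0.0]
force: [0.5, -1.0, -1.1]
finger_gap: 0.523
```

{"fn": "jog_arm", "kwargs": {"increments": [[[-4,-0.37,0],[0,0,0],-1],[[-4,-0.37,0],[0,0,0],-1],[[-4,-0.37,0],[0,0,0],-1],[[0,0,2.5],[0,0,0],-1],[[0,0,2.5],[0,0,0],-1]]}}

```text
t: 37.67
position: [0.5848, -0.3214, 0.342]
tool_rot: [2.221, 2.214, 0.002]
force: [-0.9, 1.2, -1.8]
finger_gap: 0.522
```

{"fn": "jog_arm", "kwargs": {"increments": [[[0,0,0],[0,0,0],-1],[[0,0,0],[0,0,0],-1],[[0,0,0],[0,0,0],-1],[[0,0,0],[0,0,0],-1],[[0,0,0],[0,0,0],-1]]}}

```text
t: 38.08
position: [0.5858, -0.3181, 0.3428]
tool_rot: [2.217, 2.221, 0.001]
force: [0.8, -0.2, -1.0]
finger_gap: 0.525
```

Run:
```python
from h import *
s,r,g=pose();print(g.round(4),s["finger_gap"]*91,s["force"]);go(.5841,-.3192,.093,np.pi/2)
```

```text
[ 0.5863 -0.3184  0.1708] 47.76616421316902 [ 0.76317068 -0.24170699 -1.01489782]
shift if moved before turn [-0.06 -0.25  7.78] ; after turn [-0.08 -0.22  7.78] ; turn [0.17 0.1  0.1 ] t 38.08
```

{"fn": "jog_arm", "kwargs": {"increments": [[[-0.08,-0.2,1],[0,0,0],-1],[[0,0,1.2],[0,0,0],-1],[[0,0,1],[0,0,0],-1],[[0,0,0.8],[0,0,0],-1],[[0,0,0.8],[0,0,0],-1]]}}

```text
t: 38.5
position: [0.5849, -0.3191, 0.2939]
tool_rot: [2.217, 2.217, 0.007]
force: [5.4, 2.6, 2.2]
finger_gap: 0.524
```

{"fn": "jog_arm", "kwargs": {"increments": [[[0,0,0.8],[0,0,0],-1],[[0,0,0.8],[0,0,0],-1],[[0,0,0.7],[0,0,0],-1],[[0,0,0.4],[0,0,0],-1],[[0,0,0.2],[0,0,0],-1]]}}

```text
t: 38.92
position: [0.5856, -0.3188, 0.2682]
tool_rot: [2.216, 2.216, 0.009]
force: [-0.4, 6.3, 25.7]
finger_gap: 0.524
```

{"fn": "jog_arm", "kwargs": {"increments": [[[0,0,0.1],[0,0,0],-1],[[0,0,0.1],[0,0,0],-1],[[0,0,0],[0,0,0],-1],[[0,0,0],[0,0,0],-1],[[0,0,0],[0,0,0],-1]]}}

```text
t: 39.33
position: [0.5853, -0.3187, 0.2682]
tool_rot: [2.215, 2.215, 0.01]
force: [0.6, 6.1, 23.6]
finger_gap: 0.526
```

Run:
```python
from h import *
s,r,g=pose();print(g.round(4),s["finger_gap"]*91,s["force"],s["wrist_torque"])
```

```text
[ 0.5872 -0.319   0.0962] 47.853201442773 [ 0.59327769  6.08989953 23.55351509] [ 1.57357895  0.03021205 -0.05740418]
```

{"fn": "jog_arm", "kwargs": {"increments": [[[0,0,-0.2],[0,0,0],0.35],[[0,0,0],[0,0,0],0.35],[[0,0,0],[0,0,0],0.35],[[0,0,0],[0,0,0],0.35],[[0,0,-2],[0,0,0],0.35]]}}

```text
t: 39.75
position: [0.5821, -0.3188, 0.2789]
tool_rot: [-2.214, -2.215, 0.005]
force: [0.0, 0.0, -0.4]
finger_gap: 0.673
```

{"fn": "jog_arm", "kwargs": {"increments": [[[0,0,-2.4],[0,0,0],0.35],[[0,0,0],[0,0,0],-0.3],[[0,0,0],[0,0,0],-0.3],[[0,0,0],[0,0,0],-0.3],[[0,0,0],[0,0,0],-0.3]]}}

```text
t: 40.17
position: [0.583, -0.3192, 0.3061]
tool_rot: [-2.219, -2.22, 0.001]
force: [0.3, -0.1, -1.0]
finger_gap: 0.417
```

{"fn": "jog_arm", "kwargs": {"increments": [[[0,0,0],[0,0,0],-0.3],[[0,0,0.3],[0,0,0],-0.3],[[0,0,0.2],[0,0,0],-0.3],[[0,0,0],[0,0,0],-0.3],[[0,0,0],[0,0,0],-0.3]]}}

```text
t: 40.58
position: [0.5833, -0.3193, 0.3023]
tool_rot: [-2.22, -2.222, 0.0]
force: [0.0, -0.4, -0.3]
finger_gap: 0.351
```

{"fn": "jog_arm", "kwargs": {"increments": [[[0,0,0.1],[0,0,0],-0.3],[[0,0,0.1],[0,0,0],-0.3],[[0,0,0.1],[0,0,0],-0.3],[[0,0,0.1],[0,0,0],-0.3],[[0,0,0],[0,0,0],-0.3]]}}

```text
t: 41.0
position: [0.5831, -0.3192, 0.3021]
tool_rot: [2.219, 2.221, 0.001]
force: [-4.8, 1.6, 14.3]
finger_gap: 0.352
```

Run:
```python
from h import *
s,r,g=pose();print(g.round(4),s["force"],s["wrist_torque"])
```

```text
[ 0.5834 -0.3193  0.1301] [-4.78191477  1.60252388 14.25588506] [0.63924576 0.72297266 0.02590418]
```

Third contact at 130.1 mm, so all three sleeves are home. Move towards the slide valve and check the scene from there.

{"fn": "jog_arm", "kwargs": {"increments": [[[0,0,-3],[0,0,0],-0.2],[[0,0,-3],[0,0,0],-0.2],[[3.57,-1.05,0],[0,0,0],-0.2],[[3.57,-1.05,0],[0,0,0],-0.2],[[3.57,-1.05,0],[0,0,0],-0.2]]}}

```text
t: 41.42
position: [0.5512, -0.2115, 0.3591]
tool_rot: [2.222, 2.22, 0.001]
force: [0.4, 1.0, 1.1]
finger_gap: 0.397
```

{"fn": "jog_arm", "kwargs": {"increments": [[[3.57,-1.05,0],[0,0,0],-0.2],[[3.57,-1.05,0],[0,0,0],-0.2],[[3.57,-1.05,0],[0,0,0],-0.2],[[0,0,0],[0,0,0],-0.2],[[0,0,0],[0,0,0],-0.2]]}}

```text
t: 41.83
position: [0.5197, -0.1036, 0.359]
tool_rot: [2.217, 2.226, -0.0]
force: [0.7, 0.2, -0.2]
finger_gap: 0.402
```

Run:
```python
from h import *
s,r,g=pose();print(g.round(4),s["finger_gap"]*91,s["force"]);go(.520,-.1045,.106,np.pi/2)
i,h=shot("side")
for b in blobs(h,"blue",(305,265,360,300)):print(np.round(b[:3],1),plane("side",b[:2],.1).round(4))
cv2.imwrite("pics/p7.png",cv2.resize(i[220:400,270:430],None,fx=3.3,fy=3.3)[:,:,::-1])
```

```text
[ 0.5198 -0.1037  0.187 ] 36.6162681745374 [ 0.73072577  0.24879812 -0.21766071]
shift if moved before turn [-0.08  0.02  8.1 ] ; after turn [-0.08  0.02  8.1 ] ; turn [0.02 0.02 0.23] t 41.83
[322.9 281.1 149.5] [ 0.5212 -0.1066  0.1   ]
```

View pics/p7.png

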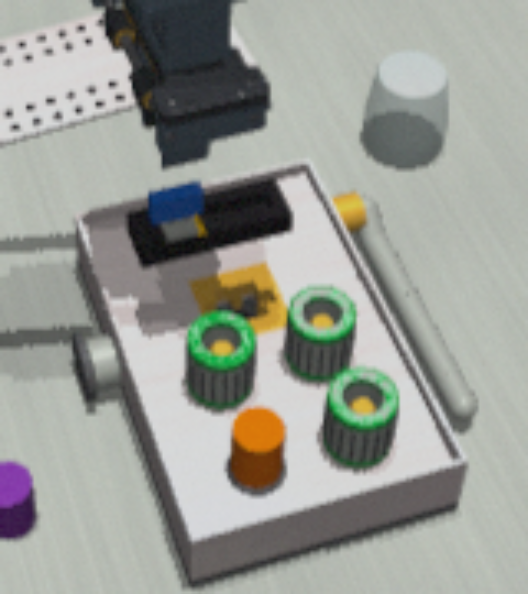

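Three sleeves are on spigots 2, 3 and 4, and the cap is still home on spigot 1 at (258,448). The blue pull is at (176,202), closed. Go down and grip it.

{"fn": "jog_arm", "kwargs": {"increments": [[[-0.08,0.02,2.5],[0,0,0],-0.2],[[0,0,2.5],[0,0,0],-0.2],[[0,0,2],[0,0,0],-0.2],[[0,0,0.9],[0,0,0],-0.2],[[0,0,0],[0,0,0],-0.2]]}}

```text
t: 42.3
position: [0.5202, -0.107, 0.2776]
tool_rot: [-2.22, -2.218, 0.004]
force: [1.3, -0.9, -0.1]
finger_gap: 0.4
```

{"fn": "jog_arm", "kwargs": {"increments": [[[0,0,0],[0,0,0],-1],[[0,0,0],[0,0,0],-1],[[0,0,0],[0,0,0],-1],[[0,0,0],[0,0,0],-1],[[0,0,0],[0,0,0],-1]]}}

```text
t: 42.72
position: [0.5209, -0.1041, 0.281]
tool_rot: [-2.224, -2.216, -0.01]
force: [1.5, 10.8, 2.3]
finger_gap: 0.132
```

{"fn": "jog_arm", "kwargs": {"increments": [[[0,0,-0.4],[0,0,0],-1],[[0,0,-0.4],[0,0,0],-1],[[0,0,-0.5],[0,0,0],-1],[[0,0,0],[0,0,0],-1],[[0,0,0],[0,0,0],-1]]}}

```text
t: 43.13
position: [0.5209, -0.104, 0.2936]
tool_rot: [-2.223, -2.217, -0.01]
force: [3.3, 9.5, -2.9]
finger_gap: 0.135
```

Run:
```python
from h import *
s,r,g=pose();print(g.round(4),s["finger_gap"]*91,s["force"],s["wrist_torque"])
```

```text
[ 0.5214 -0.103   0.1216] 12.262831973122873 [ 3.30661338  9.48330141 -2.85282201] [ 1.78457723 -0.58593867 -0.57569244]
```

Gripped (12.3 mm) and raised 13 mm. Slide.

{"fn": "jog_arm", "kwargs": {"increments": [[[0.1,0.5,0],[0,0,0],-1],[[0,0.8,0],[0,0,0],-1],[[0,0.8,0],[0,0,0],-1],[[0,0.8,0],[0,0,0],-1],[[0,0.8,0],[0,0,0],-1]]}}

```text
t: 43.55
position: [0.5569, -0.1038, 0.2927]
tool_rot: [-2.22, -2.216, -0.001]
force: [-2.3, 4.1, -3.4]
finger_gap: 0.131
```

{"fn": "jog_arm", "kwargs": {"increments": [[[0,0.8,0],[0,0,0],-1],[[0,0.6,0],[0,0,0],-1],[[0,0.4,0],[0,0,0],-1],[[0,0.3,0],[0,0,0],-1],[[0,0,0],[0,0,0],-1]]}}

```text
t: 43.97
position: [0.578, -0.104, 0.2925]
tool_rot: [-2.22, -2.217, -0.001]
force: [-2.2, 5.2, -2.2]
finger_gap: 0.128
```

Run:
```python
from h import *
s,r,g=pose();print(g.round(4),s["finger_gap"]*91,s["force"],s["wrist_torque"])
```

```text
[ 0.5776 -0.1035  0.1205] 11.68586118005439 [-2.16983088  5.21259972 -2.18688672] [ 0.80322233 -0.02663545 -0.62602715]
```

{"fn": "jog_arm", "kwargs": {"increments": [[[0,0.1,0],[0,0,0],-1],[[0,0.1,0],[0,0,0],-1],[[0,0.1,0],[0,0,0],-1],[[0,0.1,0],[0,0,0],-1],[[0,0,0],[0,0,0],-1]]}}

```text
t: 44.38
position: [0.5797, -0.104, 0.2915]
tool_rot: [-2.216, -2.213, 0.008]
force: [-8.8, 3.9, -3.3]
finger_gap: 0.134
```

Run:
```python
from h import *
s,r,g=pose();print(g.round(4),s["finger_gap"]*91,s["force"],s["wrist_torque"])
```

```text
[ 0.5779 -0.1034  0.1196] 12.210238872732377 [-8.76818243  3.94613567 -3.28063915] [ 0.58777962  0.98531853 -0.63918301]
```

It is at the end stop (8.8 N, no further travel). Lower it, release, and withdraw upward.

{"fn": "jog_arm", "kwargs": {"increments": [[[0,0,0.5],[0,0,0],-1],[[0,0,0.5],[0,0,0],-1],[[0,0,0.1],[0,0,0],-1],[[0,0,0],[0,0,0],-0.2],[[0,0,0],[0,0,0],-0.2]]}}

```text
t: 44.8
position: [0.5826, -0.1051, 0.2826]
tool_rot: [2.218, 2.221, 0.001]
force: [0.5, 0.3, -0.5]
finger_gap: 0.246
```

{"fn": "jog_arm", "kwargs": {"increments": [[[0,0,0],[0,0,0],-0.2],[[0,0,0],[0,0,0],-0.2],[[0,0,-1.5],[0,0,0],-0.2],[[0,0,-4],[0,0,0],-0.2],[[0,0,-4],[0,0,0],-0.2]]}}

```text
t: 45.22
position: [0.5822, -0.105, 0.3766]
tool_rot: [-2.218, -2.22, 0.004]
force: [1.7, 0.0, 0.5]
finger_gap: 0.401
```

{"fn": "jog_arm", "kwargs": {"increments": [[[3,-3,-3],[0,0,0],-0.2],[[3,-3,-3],[0,0,0],-0.2],[[3,-3,0],[0,0,0],-0.2],[[3,-3,0],[0,0,0],-0.2],[[3,-3,0],[0,0,0],-0.2]]}}

```text
t: 45.63
position: [0.4445, 0.0322, 0.4258]
tool_rot: [2.22, 2.22, 0.003]
force: [0.6, 1.6, 0.0]
finger_gap: 0.399
```

Run:
```python
from h import *
s,r,g=pose();print(g.round(4),s["finger_gap"]*91,s["force"])
t,th=shot("top");i,h=shot("side")
for n,hh,roi in(("top",th,(350,200,375,265)),("side",h,(305,255,380,300))):
    for b in blobs(hh,"blue",roi,amin=8):print(n,np.round(b[:3],1),plane(n,b[:2],.112 if n=="top" else .1).round(4))
a=cv2.resize(i[150:390,200:440],(600,600));cv2.imwrite("pics/p8.png",a[:,:,::-1])
```

```text
[0.4449 0.0323 0.2538] 36.2884460833555 [0.56361442 1.5887905  0.00597603]
top [364.5 225.   36. ] [ 0.5759 -0.1048  0.112 ]
side [343.7 276.2 154. ] [ 0.577  -0.1075  0.1   ]
```

View pics/p8.png

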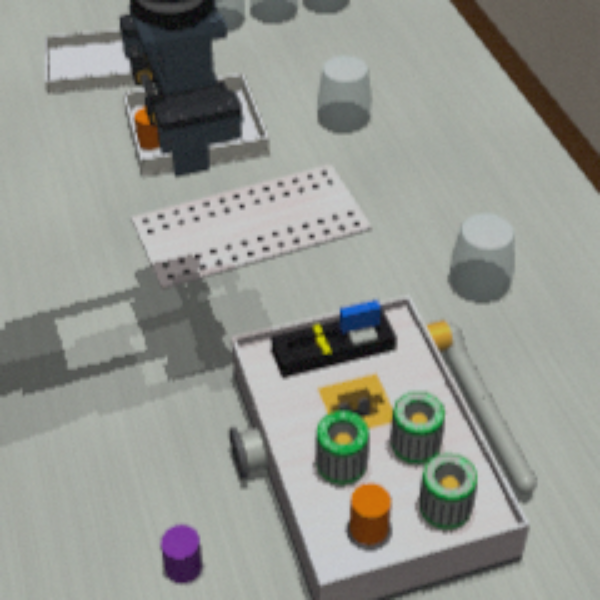

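The pull is down at the far end at (361,316), 56 mm from its start in both cameras. The three sleeves are home, spigot 1 is capped, and the sheet is empty. Hand in.

```bash
python3 -c "
from workcell import manip
print(manip.finish_job(), manip.observe()['t'])"
```

```text
the job is handed in; nothing more can be done
the job is handed in; nothing more can be done
```

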